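# Trip-test the date coder, then pack, lid and send in the tub

## Task

Start the date coder's shift: press the test button on the grey trip box so that its lever drops, then lift the lever back up until it stays up. Then put every small food carton on the table into the white tub on the coder's carriage, click the lid fully down onto the tub under both clips, and after that slide the carriage home against the end stop at the coder. Leave the other things on the table where they stand.

Things in the scene. Friction and masses are not known exactly. Their poses are not given: they have to be found in the camera images.
- test_button_top (a point): centre of the top face of the TEST button: a black round push button 32 mm across that stands 14 mm proud of the top of the grey trip box (box 100 x 130 mm, its top about 130 mm above the table). It is pressed straight down.
- test_button (a joint): travel of the test button in m, 0 = up, 0.008 = fully in, sprung (about 5 N fully in). The lever is released at about 0.005.
- lever_tip (a point): middle of the black grip end of the reset lever (the grip is 30 mm long, 24 mm wide across the lever, 16 mm thick), 95 mm from lever_hinge. The lever sticks out of the front of the trip box and swings in an upright plane.
- lever_hinge (a point): the lever's hinge, inside the trip box 10 mm behind its front face and 100 mm above the table. It has the axes of the box: its own -x points out of the front (the lever's way), y is the hinge line and z is up. The box stands fixed.
- lever (a joint): angle of the reset lever in rad: 0 = raised to its upper stop (sloping 0.26 rad above level), 0.85 = fully dropped. Latched it rests at about 0.07. A light spring and its weight pull it down (about 1 N at the grip): it falls back unless lifted right up to its stop, where it latches. On the way up it pushes the button in a little.
- tub_in (a point): centre of the inside floor of the open white food tub, fixed on the carriage of the date coder's slide and travelling with it. Its y points along the slide towards the coder (the way the carriage must go), z up. Inside 138 mm (x) by 152 mm (y), 76 mm deep, walls 4 mm; the floor is 36 mm above the table.
- tub_rim (a point): centre of the tub's mouth, 76 mm above tub_in, same axes. At the middle of each end (+y and -y) a sprung grey clip, 50 mm wide, stands up to 18 mm above the rim; its sloping nose reaches in to 80 mm from this point, overlapping the lid's edge by 4 mm. The lid first rests on both noses about 12 mm mm high, and clicks under them when pushed down with about 10 to 15 N.
- carriage_grip (a point): the black upright grip of the carriage, 145 mm from the tub's centre on the side away from the coder (-y): a block 20 mm (x) by 30 mm (y), top 95 mm above the table; this point is 75 mm above the table. Its axes are those of tub_in.
- carriage (a joint): position of the carriage along the slide in m, growing towards the coder; 0.15 = home against the end stop. It starts between 0 and 0.05 and moves with about 2 N of friction.
- lid_grip (a point): centre of the upright grip ridge on the tub's grey lid: ridge 22 mm (its x) by 70 mm (its y), 26 mm high. It stands on the lid's plate, 154 mm (x) by 168 mm (y), 5 mm thick, whose top is 13 mm below this point. Lying on the table this point is 30 mm up; clicked on, 94 mm above tub_in. The lid's x and y go along the tub's x and y, either way round.
- lid_under (a point): centre of the underside of the lid's plug, 30 mm below lid_grip: below the plate the plug, 132 mm (x) by 146 mm (y), reaches 12 mm down into the tub; its lower 6 mm are stepped in to 122 x 136 mm.
- carton1_center (a point): centre of a small cardboard food carton, 40 mm (its x) by 62 mm (y) by 50 mm (z), about 90 g; one of two to four alike
- carton2_center (a point): centre of a small cardboard food carton, 40 mm (its x) by 62 mm (y) by 50 mm (z), about 90 g; one of two to four alike
- carton3_center (a point): centre of a small cardboard food carton, 40 mm (its x) by 62 mm (y) by 50 mm (z), about 90 g; one of two to four alike
- carton4_center (a point): centre of a small cardboard food carton, 40 mm (its x) by 62 mm (y) by 50 mm (z), about 90 g; one of two to four alike
- fish_tin: bystander: flat fish tin, 84 mm across, 36 mm high; origin at the centre of its underside
- spoon: bystander: long serving spoon, 170 mm long, lying flat in front of the trip box
- jar: bystander: small jar, 60 mm across, 75 mm high, in front of the trip box; origin at the centre of its underside
- tin_a: bystander: food tin, 74 mm across, 110 mm high, at the back; origin at the centre of its underside
- tin_b: bystander: food tin, 74 mm across, 110 mm high, at the back; origin at the centre of its underside
Not all that is in view belongs to the job. What is shaped like the part that bears carton3_center but blue is not meant. What is shaped like the part that bears lid_grip but brown is not meant.

How it is judged:
By the outcome, as a careful person would: the job done as asked, in the order asked, and still so for the second after the job is handed in, with the robot touching nothing.
Of carton1, carton2, carton3, carton4 only 2 to 4 are there at a start; the rules pass over those that are not, and their reading is None.
At some moment in a run one of carton1, carton2, carton3, carton4, lid may be knocked a few centimetres aside while the robot is not near it.
Once in a run the grip may slacken for a moment while it holds something.
It also fails if it takes over 210 s, if anything falls off the work surface, if the arm or the gripper's body presses on something with over 40 N, if the wrist force passes 120 N, or if a joint passes its speed limit or range.

## Robot

A 6-joint arm with a two-finger parallel gripper is mounted at the origin on the work surface. World frame = base frame: x ahead of the robot, y to its left, z up, the work surface at z = 0. Lengths are in mm, angles in rad, forces in N, time in s.
With the tool pointing down it reaches from about 350 to 875 mm from the base axis. Payload 4.2 kg.
Tool frame: the origin (TCP) lies between the finger pads; the fingertips stand 11 mm ahead of it and the grasp point (between the pads) lies 8 mm behind it; z points along the fingers, y is the direction in which the jaws open and shut (so a half turn about z gives the same grasp; the last joint's range is limited). The gripper opens to 85 mm and grips with 20 to 120 N. Pads are 22 mm wide; open, the fingers measure 114 mm over their backs; the gripper's body (76 mm by 85 mm) begins 54 mm behind the grasp point. The pads swing forward as they close: fully open they stand 13 mm farther back than shut.
Start: joints at [-1.003, 0.385, 0.008, 0, -1.194, -0.259], TCP at [189.963, -595.41, 242.312] pointing down, gripper open.
Joint ranges: [-3.14, 3.14], [-1.21, 2.06], [-1.07, 1.41], [-3.16, 2.05], [-2.99, -0.16], [-3.1, 3.1]. Speed limits (rad/s): [2.79, 2.79, 3.14, 3.14, 3.14, 3.14].

## Interface

Orientations are given as a unit quaternion [x, y, z, w].
In Python, from bench import * gives the robot as it stands.
- The arm moves only by the tool servo_tool, never from a script. Its argument "rows" is a list of rows, each a list of 7 numbers: the opening, from 0 (shut) to 1 (fully open), then the shift along the tool's x, y, z in cm, then the turn, a rotation vector about the tool's x, y, z in degrees. A call has 1 to 12 rows; each row shifts and turns the commanded pose from where the row before left it, along the tool's axes as they then stand; what a row does not reach is not made up. A row lasts 1/10 s, in which the tool goes at most 50 mm and 8.59 degrees, less where a joint would pass 70% of its speed; a pose out of reach is approached as far as the arm can. A call is refused whole if a number of a shift passes 5 or a number of a turn 8.59, either way. A call with a gripper value outside its range is refused whole. The fingers move at their own pace and stop on an object; the grip force is fixed at half the most. Time passes only in rows, so rows that do not move let the fingers close. It gives the time, the measured TCP pose, the force and the opening at its end, in the units of the state.
- read_state(): the state, without advancing time (a new reading comes with each control period).
- get_image(name): name is "scene" or "top" or "wrist"; returns a dict with "image" (480x640x3 uint8, red, green, blue), "mtx" (3x3 intrinsics, pixels), "extrinsics" (4x4, takes a point from camera to world coordinates). Camera axes: x right, y up, looking along -z (the intrinsics and any distortion apply to the point x, -y, -z); pixel columns grow to the right and rows downward; lengths in mm; the calibration is good to about 2 mm. A picture is of the moment at which its call begins. There is no depth.
- job_done(): hands the job in, once; it reports no verdict.
The state is a dict: "clock": time; "joints": joint angles; "joint_vel": joint speeds; "joint_efforts": joint torques, N m; "position": TCP position; "ee_rot": TCP orientation; "contact_force": force on the tool from outside, world axes, zero at the start; "wrist_torque": the same for the moment, N m; "gripper_width": finger opening in mm.
Only numpy, scipy, OpenCV 4.12 (cv2) and the standard library are available. Lean on these libraries where they do the work, as an engineer would, in place of code of your own. Each camera call takes 0.05 s, during which the arm holds its last target. There are 200 camera calls.

## Working session

There is one attempt and no reset: what is moved stays moved. The work goes in short steps, Python scripts to look and compute and a tool call to move; the robot and the scene stay as the last step left them, time stands still between calls to the robot, and variables do not carry over. Pictures are saved under pics/ and viewed, about 12 in all and at most 16, crops included, and the job is handed in when it is done.

Besides the shell and the picture viewer there is one more tool, called after "Emit:" in YAML: its name, and indented under it one key for each argument. servo_tool: Moves the arm, as the interface text tells. Its arguments: {"type":"object","properties":{"rows":{"type":"array","items":{"type":"array","items":{"type":"number"}}}},"required":["rows"]}

```bash
mkdir -p pics; ls; cat > h.py <<'E'
from bench import *
import numpy as np, cv2, json
from scipy.spatial.transform import Rotation as R
def snap(n,fn,crop=None,scale=1):
    d=get_image(n); im=cv2.cvtColor(d["image"],cv2.COLOR_RGB2BGR)
    np.savez("pics/"+fn+".npz",im=im,K=d["mtx"],E=d["extrinsics"])
    if crop: im=im[crop[1]:crop[3],crop[0]:crop[2]]
    if scale!=1: im=cv2.resize(im,None,fx=scale,fy=scale,interpolation=cv2.INTER_CUBIC)
    cv2.imwrite("pics/"+fn+".png",im); return d
def ray(fn,u,v):
    d=np.load("pics/"+fn+".npz"); K,E=d["K"],d["E"]
    p=np.linalg.inv(K)@[u,v,1]; c=np.array([p[0],-p[1],-p[2]])
    return E[:3,3],E[:3,:3]@c
def atz(fn,u,v,z):
    o,r=ray(fn,u,v); return (o+r*(z-o[2])/r[2]).round(1)
def tri(*obs):
    A=np.zeros((3,3));b=np.zeros(3)
    for f,u,v in obs:
        o,r=ray(f,u,v); r=r/np.linalg.norm(r);P=np.eye(3)-np.outer(r,r);A+=P;b+=P@o
    p=np.linalg.solve(A,b)
    res=[np.linalg.norm((np.eye(3)-np.outer(r/np.linalg.norm(r),r/np.linalg.norm(r)))@(p-o)) for o,r in [ray(*x) for x in obs]]
    return p.round(1),np.round(res,1)
def proj(fn,P):
    d=np.load("pics/"+fn+".npz"); E=d["E"]; c=E[:3,:3].T@(np.array(P)-E[:3,3])
    q=d["K"]@[c[0],-c[1],-c[2]]; return (q[:2]/q[2]).round(1)
def st():
    s=read_state(); print("t",s["clock"],"pos",np.round(s["position"],1),"F",np.round(s["contact_force"],1),"w",round(s["gripper_width"],1)); r=R.from_quat(s["ee_rot"]); print("x",r.as_matrix()[:,0].round(3),"y",r.as_matrix()[:,1].round(3),"z",r.as_matrix()[:,2].round(3)); return s
E
python3 - <<'E'
from h import *
for n in ["scene","top"]:
    d=snap(n,n+"0"); print(np.array(d["mtx"]).round(1).tolist(),np.array(d["extrinsics"]).round(2).tolist())
s=st(); print({k:s[k] for k in ["joints","wrist_torque"]})
E
```

```text
pics
[[476.3, 0.0, 323.3], [0.0, 476.3, 236.7], [0.0, 0.0, 1.0]] [[0.46, -0.54, 0.7, 1227.59], [0.89, 0.28, -0.37, -394.71], [0.01, 0.79, 0.61, 759.79], [0.0, 0.0, 0.0, 1.0]]
[[624.4, 0.0, 323.0], [0.0, 624.4, 233.9], [0.0, 0.0, 1.0]] [[-0.01, 0.98, -0.19, 213.54], [-1.0, -0.01, -0.01, -5.06], [-0.01, 0.19, 0.98, 1689.05], [0.0, 0.0, 0.0, 1.0]]
t 0.1 pos [ 189.8 -594.9  241.3] F [ 0.8 -0.  -1.1] w 85.8
x [-0.953 -0.304  0.   ] y [-0.304  0.953  0.002] z [-0.001  0.002 -1.   ]
{'joints': array([-1.00339813e+00,  3.85487777e-01,  6.74938748e-03, -4.15577891e-04,
       -1.19401864e+00, -2.58597382e-01]), 'wrist_torque': array([-0.00711431,  0.05951077,  0.05600669])}
```

```bash
ls pics
```

```text
scene0.npz
scene0.png
top0.npz
top0.png
```

View pics/scene0.png

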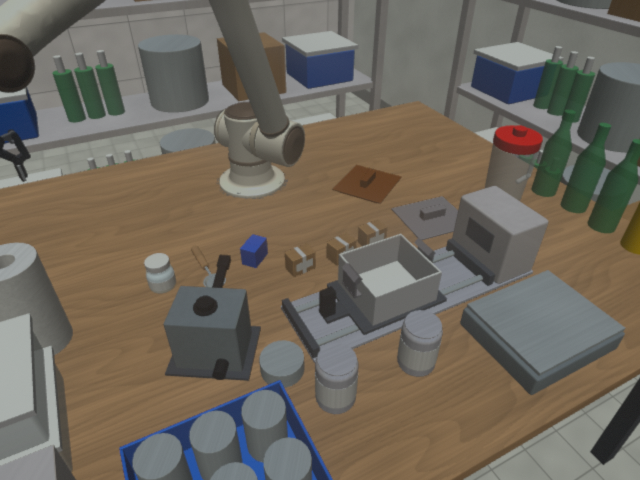

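View pics/top0.png

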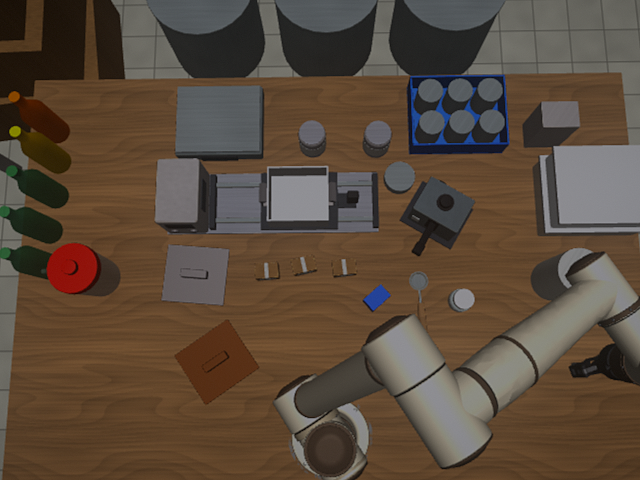

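Three brown cartons (top image: 267,270; 304,265; 343,267), a blue decoy at (377,298), the grey lid at (195,273) and the brown decoy lid at (217,360). Enlarging next.

```bash
python3 - <<'E'
from h import *
im=np.load("pics/top0.npz")["im"][150:310,150:486]; cv2.imwrite("pics/top0c.png",cv2.convertScaleAbs(cv2.resize(im,(806*1-6,381),interpolation=cv2.INTER_CUBIC),alpha=1.5))
im=np.load("pics/scene0.npz")["im"][190:390,150:470]; cv2.imwrite("pics/scene0c.png",cv2.convertScaleAbs(cv2.resize(im,(800,500),interpolation=cv2.INTER_CUBIC),alpha=1.5))
E
```

```text
(no output)
```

View pics/top0c.png

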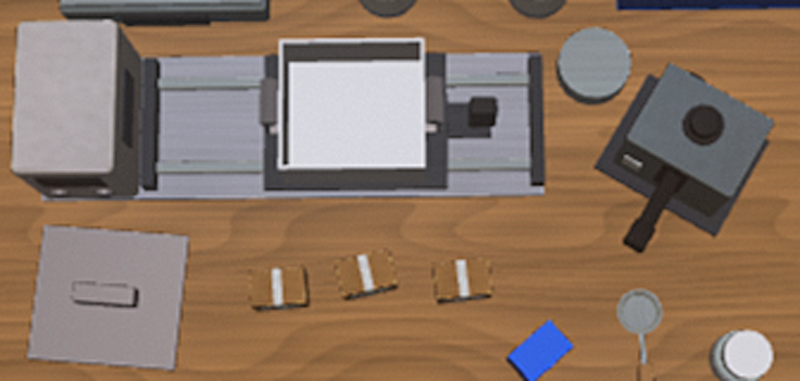

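View pics/scene0c.png

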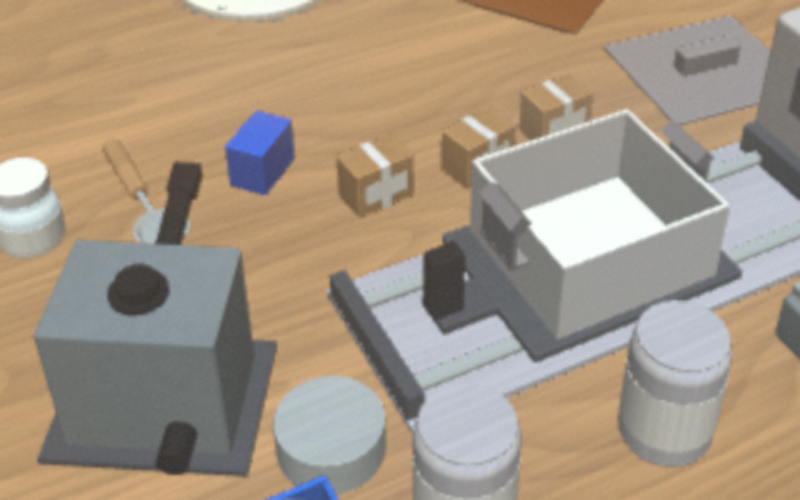

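```bash
python3 - <<'E'
from h import *
T=lambda u,v:("top0",u/2.381+150,v/2.381+150)
S=lambda u,v:("scene0",u/2.5+150,v/2.5+190)
for n,a,b in [("button",(704,118),(139,283)),("levertip",(640,237),(184,180)),
 ("boxA",(671,66),(42,338)),("boxA'",(671,66),(228,352)),("box773",(773,124),(42,338)),("box718",(718,192),(77,242)),("box615",(615,136),(243,247)),
 ("c1",(278,284),(553,98)),("c2",(366,271),(479,133)),("c3",(462,277),(375,162)),
 ("rimSW",(279,39),(724,205)),("rim2",(424,38),(560,267)),("rim3",(425,168),(474,160)),("rim4",(280,168),(628,113)),
 ("lidgrip top",(104,289),(707,50)),("cgrip",(483,104),(444,252))]:
    print(n,*tri(T(*a),S(*b)))
for n,c in [("c1",[(249,267),(305,265),(307,302),(251,304)]),("c2",[(336,258),(390,250),(397,286),(342,294)]),("c3",[(435,260),(490,260),(491,296),(434,298)])]:
    print(n,[atz(*T(*p),50)[:2].tolist() for p in c])
print("lid",[atz(*T(*p),17)[:2].tolist() for p in [(45,227),(189,237),(175,369),(28,357)]])
print("ridge",[atz(*T(*p),43)[:2].tolist() for p in [(74,283),(135,288),(137,303),(72,297)]])
print("box",[atz(*T(*p),130)[:2].tolist() for p in [(671,66),(773,124),(718,192),(615,136)]])
for n,p,z in [("jar",(748,352),75),("fish",(597,62),36),("spoon",(640,310),10),("blue",(541,350),50),("clipL",(267,104),130),("clipR",(436,102),130),("coder",(128,30),150)]: print(n,atz(*T(*p),z))
E
```

```text
button [ 593.  -300.4  140.5] [1.1 1.1]
levertip [ 469.1 -230.3  116.1] [1.8 1.8]
boxA [ 640.8 -320.9  151.9] [54.2 54.2]
boxA' [ 659.7 -265.9  115.7] [7.2 7.2]
box773 [ 591.2 -376.2  118.5] [3.7 3.7]
box718 [ 514.2 -321.4  123.8] [5.5 5.5]
box615 [ 576.8 -211.6  124.1] [3.8 3.8]
c1 [431.  161.8  43.5] [1. 1.]
c2 [445.7  65.5  43.1] [1.2 1.2]
c3 [437.9 -41.9  41.3] [0.9 0.9]
rimSW [694.3 156.1 111.2] [1. 1.]
rim2 [694.   -3.  111.8] [0.1 0.1]
rim3 [548.9  -0.6 110.1] [2.4 2.4]
rim4 [551.4 157.1 107.6] [2.4 2.4]
lidgrip top [428.  357.6  39.7] [0.5 0.5]
cgrip [623.  -66.8  94.5] [0.8 0.8]
c1 [[450.0, 194.5], [451.6, 132.1], [410.2, 129.7], [408.6, 191.8]]
c2 [[459.2, 97.5], [467.6, 37.3], [427.1, 29.8], [418.7, 90.8]]
c3 [[455.8, -12.8], [455.1, -73.9], [414.9, -74.3], [413.3, -11.2]]
lid [[503.3, 432.8], [490.0, 267.5], [340.0, 280.3], [355.0, 446.4]]
ridge [[435.0, 391.1], [428.6, 322.6], [411.8, 319.9], [419.2, 392.8]]
box [[653.6, -270.4], [587.8, -377.2], [514.1, -314.7], [576.5, -207.2]]
jar [ 348.2 -349.8   75. ]
fish [ 685.9 -201.7   36. ]
spoon [ 402.2 -244.2   10. ]
blue [ 354.6 -128.2   50. ]
clipL [616.3 167.4 130. ]
clipR [616.4 -15.4 130. ]
coder [695.2 316.3 150. ]
```

Emit:
servo_tool:
  rows:
    - [0,0,0,0,0,0,7.9]
    - [0,0,0,0,0,0,7.9]
    - [0,0,0,0,0,0,7.9]
    - [0,0,0,0,0,0,7.9]
    - [0,0,0,0,0,0,7.9]
    - [0,0,0,0,0,0,7.9]
    - [0,1.25,4.2,0,0,0,0]
    - [0,1.25,4.2,0,0,0,0]
    - [0,1.25,4.2,0,0,0,0]
    - [0,1.25,4.2,0,0,0,0]
    - [0,1.25,4.2,0,0,0,0]
    - [0,1.25,4.2,0,0,0,0]

```text
clock: 1.3
position: [249.5, -337.6, 241.9]
ee_rot: [0.257, 0.966, 0.0, -0.0]
contact_force: [0.8, -0.8, 0.7]
gripper_width: -0.1
```

```bash
cat >> h.py <<'E'
def to(x,y,z,ydir=None):
    s=read_state(); M=R.from_quat(s["ee_rot"]).as_matrix(); 
    if ydir is None: N=M
    else:
        Y=np.array([ydir[0],ydir[1],0.]);Y/=np.linalg.norm(Y)
        if Y@M[:,1]<0: Y=-Y
        Z=np.array([0,0,-1.]);N=np.c_[np.cross(Y,Z),Y,Z]
        print("turn deg",np.degrees(R.from_matrix(M.T@N).as_rotvec()).round(1))
    d=np.array([x,y,z])-s["position"]
    print("shift cm old axes",(M.T@d/10).round(2),"new axes",(N.T@d/10).round(2))
E
python3 - <<'E'
from h import *
s=st(); print(np.round(s["joints"],2)); to(593,-300,170,(.496,.868))
E
```

```text
t 1.3 pos [ 249.5 -337.6  241.9] F [ 0.8 -0.8  0.7] w -0.1
x [-0.868  0.496  0.001] y [0.496 0.868 0.   ] z [-0.  0. -1.]
[-0.54  0.03 -0.46 -0.   -1.09 -1.55]
turn deg [ 0. -0. -0.]
shift cm old axes [-27.96  20.31   7.18] new axes [-27.96  20.31   7.19]
```

Emit:
servo_tool:
  rows:
    - [0,-3.5,2.54,0,0,0,0]
    - [0,-3.5,2.54,0,0,0,0]
    - [0,-3.5,2.54,0,0,0,0]
    - [0,-3.5,2.54,0,0,0,0]
    - [0,-3.5,2.54,0,0,0,0]
    - [0,-3.5,2.54,0,0,0,0]
    - [0,-3.5,2.54,0,0,0,0]
    - [0,-3.5,2.54,0,0,0,0]
    - [0,0,0,2.5,0,0,0]
    - [0,0,0,2.5,0,0,0]
    - [0,0,0,2.2,0,0,0]
    - [0,0,0,0,0,0,0]

```text
clock: 2.5
position: [591.3, -300.6, 165.6]
ee_rot: [0.257, 0.966, 0.001, -0.005]
contact_force: [-0.9, 0.2, 0.1]
gripper_width: -0.3
```

Emit:
servo_tool:
  rows:
    - [0,0,0,0.5,0,0,0]
    - [0,0,0,0.5,0,0,0]
    - [0,0,0,0,0,0,0]

```text
clock: 2.8
position: [593.7, -301.7, 160.7]
ee_rot: [0.256, 0.967, 0.0, 0.0]
contact_force: [-0.7, -0.1, 0.7]
gripper_width: 0.2
```

Emit:
servo_tool:
  rows:
    - [0,0,0,0.3,0,0,0]
    - [0,0,0,0,0,0,0]

```text
clock: 3.0
position: [593.6, -301.6, 157.6]
ee_rot: [0.256, 0.967, 0.0, 0.0]
contact_force: [0.7, 0.3, 0.7]
gripper_width: 0.0
```

Emit:
servo_tool:
  rows:
    - [0,0,0,0.3,0,0,0]
    - [0,0,0,0,0,0,0]

```text
clock: 3.2
position: [593.9, -301.7, 154.5]
ee_rot: [0.256, 0.967, -0.0, 0.0]
contact_force: [0.2, 0.2, 1.5]
gripper_width: -0.1
```

Contact starts around 155, as expected.

Emit:
servo_tool:
  rows:
    - [0,0,0,0.3,0,0,0]
    - [0,0,0,0.3,0,0,0]
    - [0,0,0,0,0,0,0]

```text
clock: 3.5
position: [594.0, -301.8, 148.5]
ee_rot: [0.256, 0.967, -0.0, 0.0]
contact_force: [0.9, -0.0, 3.3]
gripper_width: 0.1
```

Emit:
servo_tool:
  rows:
    - [0,0,0,0.1,0,0,0]
    - [0,0,0,0,0,0,0]
    - [0,0,0,0,0,0,0]

```text
clock: 3.8
position: [594.0, -301.8, 147.8]
ee_rot: [0.256, 0.967, -0.0, 0.001]
contact_force: [0.8, -0.5, 4.0]
gripper_width: -0.0
```

Emit:
servo_tool:
  rows:
    - [0,0,0,-4,0,0,0]
    - [0,0,0,-4,0,0,0]
    - [1,4.4,0.4,0,0,0,0]
    - [1,4.4,0.4,0,0,0,0]
    - [1,4.4,0.4,0,0,0,0]
    - [1,0,0,0,0,0,0]
    - [1,0,0,0,0,0,0]

```text
clock: 4.5
position: [484.0, -225.3, 227.3]
ee_rot: [0.256, 0.967, 0.0, -0.0]
contact_force: [1.0, 0.5, 0.5]
gripper_width: 72.4
```

```bash
python3 - <<'E'
from h import *
d=snap("wrist","w1"); snap("scene","s1"); st(); print(d["mtx"],d["extrinsics"].round(2))
a=np.load("pics/w1.npz")["im"]; b=cv2.resize(np.load("pics/s1.npz")["im"][200:400,120:270],(360,480),interpolation=cv2.INTER_CUBIC)
a=cv2.resize(a,(440,330)); c=np.zeros((480,800,3),np.uint8); c[:330,:440]=a; c[:,440:]=b
cv2.imwrite("pics/w1.png",cv2.convertScaleAbs(c,alpha=1.4))
E
```

```text
t 4.6 pos [ 485.6 -226.   227.2] F [ 0.7  0.4 -0.3] w 85.1
x [-0.869  0.496 -0.   ] y [0.496 0.869 0.   ] z [ 0. -0. -1.]
[[338.85439299   0.         320.74837772]
 [  0.         338.85439299 240.72037946]
 [  0.           0.           1.        ]] [[ 4.9000e-01 -8.4000e-01 -2.3000e-01  4.2808e+02]
 [ 8.7000e-01  4.8000e-01  1.3000e-01 -1.9233e+02]
 [-0.0000e+00 -2.6000e-01  9.7000e-01  3.5859e+02]
 [ 0.0000e+00  0.0000e+00  0.0000e+00  1.0000e+00]]
```

View pics/w1.png

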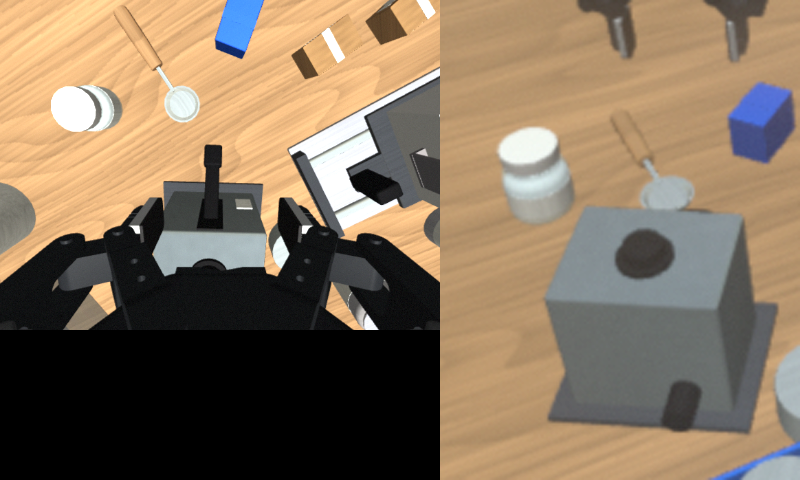

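Lever has dropped; its black grip shows at wrist px ≈ (310,228).

```bash
python3 - <<'E'
from h import *
k=640/440
for z in (40,47,54): print(atz("w1",213*k,156*k,z))
p=atz("w1",213*k,156*k,50); to(p[0],p[1],55)
print(atz("w1",211*k,207*k,85))
E
```

```text
[ 485.3 -237.1   40. ]
[ 484.1 -236.1   47. ]
[ 482.8 -235.1   54. ]
shift cm old axes [-0.29 -0.94 17.22] new axes [-0.29 -0.94 17.22]
[ 533.7 -266.4   85. ]
```

Emit:
servo_tool:
  rows:
    - [1,-0.1,-1.0,0,0,0,0]
    - [1,0,0,3.7,0,0,0]
    - [1,0,0,3.7,0,0,0]
    - [1,0,0,3.7,0,0,0]
    - [1,0,0,3.7,0,0,0]
    - [1,0,0,2.5,0,0,0]
    - [1,0,0,1.4,0,0,0]
    - [1,0,0,0,0,0,0]
    - [1,0,0,0,0,0,0]

```text
clock: 5.5
position: [481.4, -235.8, 40.1]
ee_rot: [0.257, 0.967, -0.0, -0.0]
contact_force: [0.7, -0.7, 0.5]
gripper_width: 85.6
```

Emit:
servo_tool:
  rows:
    - [0.4,0,0,0,0,0,0]
    - [0.4,0,0,0,0,0,0]
    - [0.15,0,0,0,0,0,0]
    - [0.15,0,0,0,0,0,0]
    - [0.15,0,0,0,0,0,0]
    - [0.15,0,0,0,0,0,0]

```text
clock: 6.1
position: [480.9, -235.6, 40.9]
ee_rot: [0.257, 0.966, -0.0, 0.0]
contact_force: [-2.5, -4.6, 3.0]
gripper_width: 23.0
```

Emit:
servo_tool:
  rows:
    - [0.1,0.43,-0.05,-0.8,0,0,0]
    - [0.1,0.43,-0.05,-0.8,0,0,0]
    - [0.1,0.28,0,-0.9,0,0,0]
    - [0.1,0.28,0,-0.9,0,0,0]
    - [0.1,0,0,0,0,0,0]

```text
clock: 6.6
position: [468.9, -228.6, 75.5]
ee_rot: [0.256, 0.967, 0.0, 0.002]
contact_force: [4.3, -1.4, -2.7]
gripper_width: 22.5
```

Emit:
servo_tool:
  rows:
    - [0.1,0.1,0,-0.95,0,0,0]
    - [0.1,0.1,0,-0.95,0,0,0]
    - [0.1,-0.12,0,-0.95,0,0,0]
    - [0.1,-0.12,0,-0.95,0,0,0]
    - [0.1,0,0,0,0,0,0]

```text
clock: 7.1
position: [468.6, -228.5, 112.6]
ee_rot: [0.257, 0.966, 0.0, 0.0]
contact_force: [3.6, 2.3, -3.7]
gripper_width: 22.8
```

Emit:
servo_tool:
  rows:
    - [0.1,-0.13,0,-0.5,0,0,0]
    - [0.1,0,0,0,0,0,0]

```text
clock: 7.3
position: [469.3, -229.0, 116.8]
ee_rot: [0.256, 0.967, 0.0, -0.0]
contact_force: [4.2, 2.5, -4.5]
gripper_width: 22.7
```

Emit:
servo_tool:
  rows:
    - [0.1,0,0,-0.3,0,0,0]
    - [0.1,0,0,0,0,0,0]

```text
clock: 7.5
position: [470.0, -229.4, 119.8]
ee_rot: [0.256, 0.967, 0.0, 0.0]
contact_force: [6.4, 0.8, -5.9]
gripper_width: 22.6
```

Emit:
servo_tool:
  rows:
    - [0.1,0,0,-0.3,0,0,0]
    - [0.1,0,0,0,0,0,0]

```text
clock: 7.7
position: [470.6, -229.7, 122.9]
ee_rot: [0.256, 0.967, 0.0, 0.001]
contact_force: [7.3, -1.3, -8.6]
gripper_width: 22.6
```

Emit:
servo_tool:
  rows:
    - [0.1,0,0,-0.3,0,0,0]
    - [0.1,0,0,0,0,0,0]
    - [0.1,0,0,0,0,0,0]

```text
clock: 8.0
position: [471.1, -230.0, 125.3]
ee_rot: [0.256, 0.967, 0.0, 0.002]
contact_force: [9.0, -3.1, -10.5]
gripper_width: 22.8
```

Emit:
servo_tool:
  rows:
    - [0.1,0,0,-0.4,0,0,0]
    - [0.1,0,0,0,0,0,0]
    - [0.1,0,0,0,0,0,0]

```text
clock: 8.3
position: [471.5, -230.2, 128.2]
ee_rot: [0.256, 0.967, 0.0, 0.002]
contact_force: [12.5, -5.3, -18.4]
gripper_width: 22.8
```

Emit:
servo_tool:
  rows:
    - [0.5,0,0,0,0,0,0]
    - [0.8,0,0,0,0,0,0]
    - [1,0,0,0,0,0,0]
    - [1,0,0,-2,0,0,0]
    - [1,0,0,-4,0,0,0]
    - [1,0,0,-4,0,0,0]
    - [1,0,0,0,0,0,0]

```text
clock: 9.0
position: [472.1, -230.8, 237.1]
ee_rot: [0.255, 0.967, -0.001, 0.006]
contact_force: [0.4, 0.1, -0.4]
gripper_width: 85.3
```

```bash
python3 - <<'E'
from h import *
snap("wrist","w2"); snap("top","t2"); st()
a=cv2.resize(np.load("pics/w2.npz")["im"],(480,360)); b=np.load("pics/t2.npz")["im"][150:310,150:490]; b=cv2.resize(b,(800,376),interpolation=cv2.INTER_CUBIC)
c=np.zeros((600,800,3),np.uint8); c[:224,:480]=a[:224]; c[224:]=b
cv2.imwrite("pics/w2.png",cv2.convertScaleAbs(c,alpha=1.4))
E
```

```text
t 9.1 pos [ 469.3 -229.6  231.7] F [-0.2  0.5 -0.3] w 85.3
x [-0.869  0.495 -0.002] y [0.495 0.869 0.001] z [ 0.003 -0.    -1.   ]
```

View pics/w2.png

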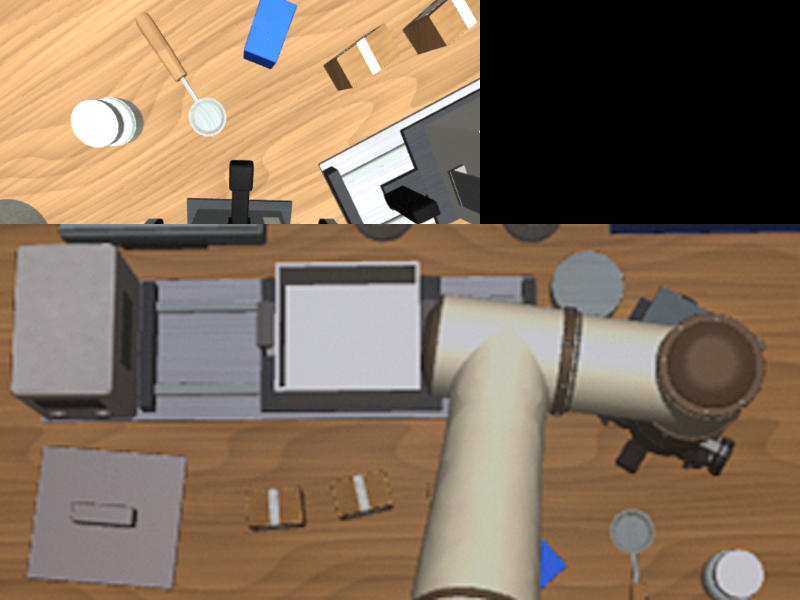

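```bash
python3 - <<'E'
from h import *
h=np.array([483.5,-236.5])-79*np.array([-.868,.496])
for a in (0.07,0.0,0.85):
    t=.26-a; c=h+95*np.cos(t)*np.array([-.868,.496]); P=[*c,100+95*np.sin(t)]; print(a,np.round(P,1),proj("w2",P))
to(438,-42,231.7,(0.0,1))
E
```

```text
0.07 [ 471.1 -229.4  117.9] [320.1 233.6]
0.0 [ 472.4 -230.1  124.4] [320.1 237.8]
0.85 [ 483.6 -236.5   47.1] [320.  229.6]
turn deg [  0.    0.2 -29.7]
shift cm old axes [ 1.201e+01  1.475e+01 -1.000e-02] new axes [ 3.13 18.76  0.  ]
```

Emit:
servo_tool:
  rows:
    - [1,0,0,0,0,0,-8.05]
    - [1,0,0,0,0,0,-8.05]
    - [1,0,0,0,0,0,-8.05]
    - [1,0,0,0,0,0,-8.05]
    - [1,0,0,0,0,0,-8.05]
    - [1,0,0,0,0,0,-8.05]
    - [1,0,0,0,0,0,-8.05]
    - [1,0,0,0,0,0,-8.05]
    - [1,0,0,0,0,0,-8.05]
    - [1,0,0,0,0,0,-8.05]
    - [1,0,0,0,0,0,-8.05]
    - [1,0,0,0,0,0,-8.05]

```text
clock: 10.3
position: [468.3, -229.4, 228.8]
ee_rot: [-0.554, 0.833, 0.001, -0.001]
contact_force: [-0.1, -0.7, 0.1]
gripper_width: 85.4
```

Emit:
servo_tool:
  rows:
    - [1,0,0,0,0,0,-8.05]
    - [1,0,0,0,0,0,-8.05]
    - [1,0,0,0,0,0,-7]
    - [1,-4,0.7,-1,0,0,0]
    - [1,-4,0.7,-1,0,0,0]
    - [1,-4,0.7,-1,0,0,0]
    - [1,-4,0.7,-1,0,0,0]
    - [1,-4,0.7,-1,0,0,0]
    - [1,-4,0,-1,0,0,0]
    - [1,-4,0,0,0,0,0]
    - [1,0,0,0,0,0,0]

```text
clock: 11.4
position: [433.8, 53.4, 289.4]
ee_rot: [0.709, -0.705, -0.0, 0.001]
contact_force: [-0.4, -0.5, 0.3]
gripper_width: 85.3
```

```bash
python3 - <<'E'
from h import *
snap("wrist","w3"); st()
E
```

```text
t 11.45 pos [433.6  51.8 289.2] F [ 0.4 -0.8 -0.1] w 85.4
x [ 0.004 -1.     0.001] y [-1.    -0.004  0.003] z [-0.003 -0.001 -1.   ]
```

View pics/w3.png

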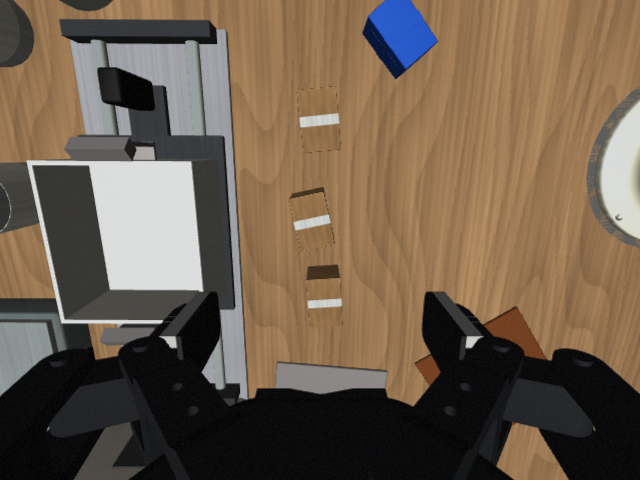

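```bash
python3 - <<'E'
from h import *
for n,c,t in [("c3",[(297,89),(337,86),(340,150),(302,152)],(320,120)),("c2",[(290,197),(323,190),(334,244),(302,250)],(312,222)),("c1",[(306,279),(340,279),(342,325),(308,325)],(324,303))]:
    p=np.array([atz("w3",*q,50)[:2] for q in c]); L=(p[2]+p[3]-p[0]-p[1])/2
    print(n,p.mean(0).round(1),atz("w3",*t,50)[:2],"len",np.linalg.norm(L).round(1),"ang",np.degrees(np.arctan2(-L[0],L[1])).round(1), p.tolist())
to(437,-42,120,(-1,-0.02))
# stripes by two views
T=lambda u,v:("top0",u/2.381+150,v/2.381+150)
for a,b in [((278,284),(324,303)),((366,271),(312,222)),((462,277),(320,120))]: print(tri(T(*a),("w3",*b)))
E
```

```text
c3 [436.8 -41.3] [435.8 -41.3] len 62.2 ang 4.2 [[459.3, -70.8], [418.9, -73.9], [414.5, -11.5], [454.7, -9.2]]
c2 [443.7  65. ] [444.1  66.3] len 62.0 ang 12.0 [[468.2, 38.6], [432.1, 30.7], [419.1, 91.7], [455.5, 99.0]]
c1 [429.8 164. ] [429.8 164.8] len 59.8 ang 2.8 [[451.1, 134.3], [411.4, 134.1], [407.7, 193.8], [449.0, 194.0]]
turn deg [ 0.1 -0.1 -0.9]
shift cm old axes [ 9.36 -0.35 16.93] new axes [ 9.39 -0.16 16.92]
(array([429.8, 161.3,  57.1]), array([0.1, 0.1]))
(array([443.4,  64.1,  59. ]), array([0.6, 0.6]))
(array([436.1, -41.9,  50.4]), array([0.7, 0.7]))
```

Emit:
servo_tool:
  rows:
    - [1,0,0,0,0,0,-5.9]
    - [1,0,0,0,0,0,-5.9]
    - [1,-1.1,-1.25,2,0,0,0]
    - [1,0,0,4.5,0,0,0]
    - [1,0,0,4.5,0,0,0]
    - [1,0,0,4.5,0,0,0]
    - [1,0,0,4.5,0,0,0]
    - [1,0,0,3,0,0,0]
    - [1,0,0,2,0,0,0]
    - [1,0,0,0.9,0,0,0]
    - [1,0,0,0,0,0,0]

```text
clock: 12.55
position: [443.4, 62.3, 30.1]
ee_rot: [0.776, -0.631, -0.001, 0.002]
contact_force: [0.5, -0.1, 1.1]
gripper_width: 85.2
```

Emit:
servo_tool:
  rows:
    - [0.6,0,0,0,0,0,0]
    - [0.4,0,0,0,0,0,0]
    - [0.3,0,0,0,0,0,0]
    - [0.3,0,0,0,0,0,0]
    - [0.3,0,0,0,0,0,0]
    - [0.3,0,0,0,0,0,0]

```text
clock: 13.15
position: [445.3, 64.1, 32.5]
ee_rot: [0.776, -0.63, 0.001, -0.001]
contact_force: [-0.6, 0.0, 6.4]
gripper_width: 39.4
```

Emit:
servo_tool:
  rows:
    - [0.3,0,0,-2,0,0,0]
    - [0.3,0,0,-4,0,0,0]
    - [0.3,0,0,-4,0,0,5.9]
    - [0.3,0,0,-4,0,0,5.9]
    - [0.3,0,0,-3,0,0,0]
    - [0.3,0,0,0,0,0,0]

```text
clock: 13.75
position: [446.7, 64.7, 206.0]
ee_rot: [0.707, -0.707, 0.002, -0.005]
contact_force: [0.2, 0.8, -2.1]
gripper_width: 39.2
```

```bash
python3 - <<'E'
from h import *
st(); to(595.5,36.5,200,(-1,0))
E
```

```text
t 13.75 pos [446.7  64.7 206. ] F [ 0.2  0.8 -2.1] w 39.2
x [ 0.001 -1.    -0.004] y [-1.    -0.001 -0.01 ] z [ 0.01   0.004 -1.   ]
turn deg [-0.6  0.2  0. ]
shift cm old axes [  2.83 -14.87   0.73] new axes [  2.82 -14.88   0.6 ]
```

Emit:
servo_tool:
  rows:
    - [0.3,0.7,-3.7,0,0,0,0]
    - [0.3,0.7,-3.7,0,0,0,0]
    - [0.3,0.7,-3.7,0,0,0,0]
    - [0.3,0.7,-3.75,0,0,0,0]
    - [0.3,0,0,0,0,0,0]
    - [0.3,0,0,0,0,0,0]

```text
clock: 14.35
position: [592.2, 35.3, 199.1]
ee_rot: [-0.707, 0.708, 0.001, -0.002]
contact_force: [-1.1, -0.3, -1.3]
gripper_width: 39.4
```

Emit:
servo_tool:
  rows:
    - [0.3,0,0,3,0,0,0]
    - [0.3,0,0,3,0,0,0]
    - [0.3,0,0,3,0,0,0]
    - [0.3,0,0,2,0,0,0]
    - [0.3,0,0,1.2,0,0,0]
    - [0.3,0,0,0.3,0,0,0]
    - [0.3,0,0,0,0,0,0]

```text
clock: 15.05
position: [593.8, 35.7, 79.9]
ee_rot: [0.708, -0.706, 0.002, -0.001]
contact_force: [-0.3, -1.8, 10.9]
gripper_width: 39.1
```

```bash
python3 - <<'E'
from h import *
snap("wrist","w4"); st()
E
```

```text
t 15.1 pos [593.8  35.7  79.9] F [-0.9 -2.6  9.7] w 39.4
x [ 0.002 -1.     0.001] y [-1.    -0.002 -0.004] z [ 0.004 -0.001 -1.   ]
```

View pics/w4.png

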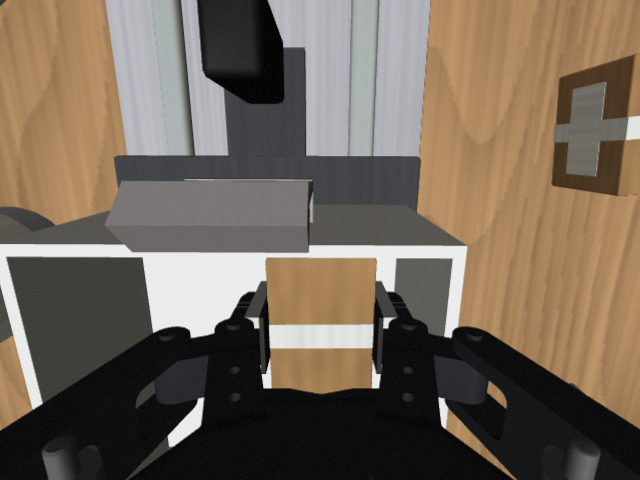

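Emit:
servo_tool:
  rows:
    - [0.3,0,0,-2,0,0,0]
    - [0.3,0,0,-2,0,0,0]
    - [0.3,-0.4,0,0,0,0,0]
    - [0.3,0,0,0,0,0,0]
    - [0.3,0,0,2,0,0,0]
    - [0.3,0,0,1,0,0,0]
    - [0.3,0,0,0,0,0,0]

```text
clock: 15.8
position: [590.8, 39.2, 83.5]
ee_rot: [-0.707, 0.707, 0.002, -0.003]
contact_force: [-0.5, 0.3, -0.9]
gripper_width: 39.1
```

Emit:
servo_tool:
  rows:
    - [0.3,0,0,0.5,0,0,0]
    - [0.3,0,0,0,0,0,0]

```text
clock: 16.0
position: [593.1, 39.7, 81.0]
ee_rot: [-0.707, 0.707, -0.0, -0.0]
contact_force: [-0.1, 0.2, -1.0]
gripper_width: 39.2
```

Emit:
servo_tool:
  rows:
    - [0.3,0,0,0.4,0,0,0]
    - [0.3,0,0,0,0,0,0]

```text
clock: 16.2
position: [594.5, 39.8, 79.6]
ee_rot: [0.708, -0.707, 0.001, -0.001]
contact_force: [0.3, -0.3, 5.6]
gripper_width: 39.4
```

Emit:
servo_tool:
  rows:
    - [0.54,0,0,0,0,0,0]
    - [0.54,0,0,0,0,0,0]
    - [0.54,0,0,0,0,0,0]

```text
clock: 16.5
position: [596.2, 40.2, 79.8]
ee_rot: [0.708, -0.707, 0.002, -0.003]
contact_force: [4.4, 0.1, 6.2]
gripper_width: 46.0
```

Emit:
servo_tool:
  rows:
    - [0.54,0,0,-2,0,0,0]
    - [0.54,0,0,-3,0,0,0]
    - [0.6,0,0,-4,0,0,0]
    - [1,0,0,-4,0,0,0]
    - [1,0,0,-2,0,0,0]
    - [1,0,0,0,0,0,0]

```text
clock: 17.1
position: [594.0, 39.9, 231.0]
ee_rot: [-0.707, 0.707, -0.001, 0.003]
contact_force: [-0.3, 0.8, -0.2]
gripper_width: 85.4
```

```bash
python3 - <<'E'
from h import *
snap("wrist","w5"); snap("top","t5"); st()
a=cv2.resize(np.load("pics/w5.npz")["im"],(400,300)); b=np.load("pics/t5.npz")["im"][150:310,150:490]; b=cv2.resize(b,(800,376),interpolation=cv2.INTER_CUBIC)
c=np.zeros((600,800,3),np.uint8); c[:224,:400]=a[:224]; c[224:]=b
cv2.imwrite("pics/w5.png",cv2.convertScaleAbs(c,alpha=1.3))
to(430,163,200,(-1,-.035))
E
```

```text
t 17.2 pos [592.   39.7 226.7] F [-0.3  0.7 -1.4] w 85.1
x [-0.001 -1.    -0.001] y [-1.     0.001  0.002] z [-0.002  0.001 -1.   ]
turn deg [ 0.1  0.  -2. ]
shift cm old axes [-12.32  16.21   2.71] new axes [-12.89  15.76   2.67]
```

View pics/w5.png

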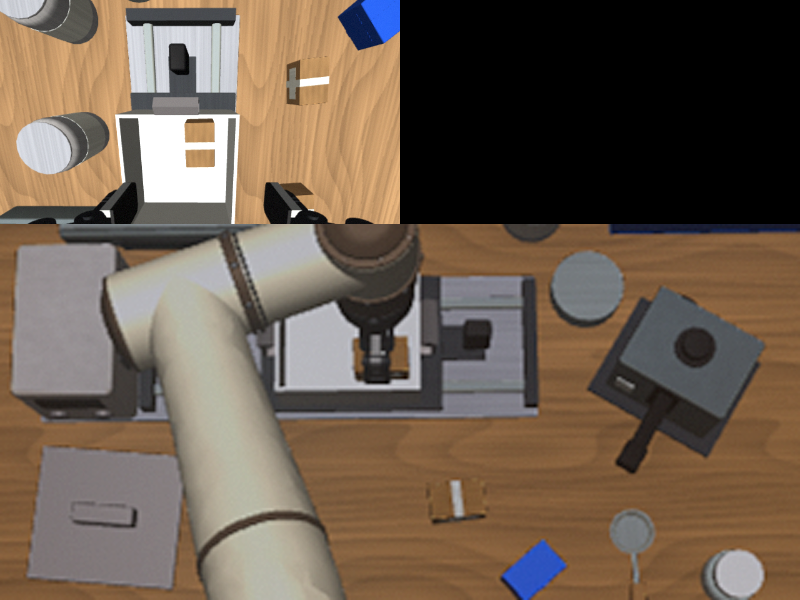

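Emit:
servo_tool:
  rows:
    - [1,0,0,0,0,0,-2]
    - [1,-2.6,3.15,0,0,0,0]
    - [1,-2.6,3.15,0,0,0,0]
    - [1,-2.6,3.15,0,0,0,0]
    - [1,-2.6,3.15,0,0,0,0]
    - [1,-2.5,3.15,0,0,0,0]
    - [1,0,0,0,0,0,0]

```text
clock: 17.9
position: [427.1, 163.9, 225.6]
ee_rot: [0.721, -0.693, -0.001, 0.002]
contact_force: [1.6, -0.4, 0.2]
gripper_width: 85.4
```

```bash
python3 - <<'E'
from h import *
snap("top","t6"); st(); to(430,163,36)
a=np.load("pics/t5.npz")["im"].astype(int); b=np.load("pics/top0.npz")["im"].astype(int)
# carton1 in scene view
snap("scene","s6"); a=np.load("pics/s6.npz")["im"]; b=np.load("pics/scene0.npz")["im"]
print("c3",np.abs(a[248:280,280:320].astype(int)-b[248:280,280:320]).mean())
a=cv2.resize(a[180:330,270:470],(800,600),interpolation=cv2.INTER_CUBIC); cv2.imwrite("pics/s6.png",a)
E
```

```text
t 17.95 pos [428.7 163.5 225.9] F [ 0.7 -0.9 -0.6] w 85.2
x [ 0.038 -0.999  0.002] y [-0.999 -0.038  0.003] z [-0.003 -0.002 -1.   ]
shift cm old axes [ 0.02 -0.18 18.99] new axes [ 0.02 -0.18 18.99]
c3 2.2421875
```

View pics/s6.png

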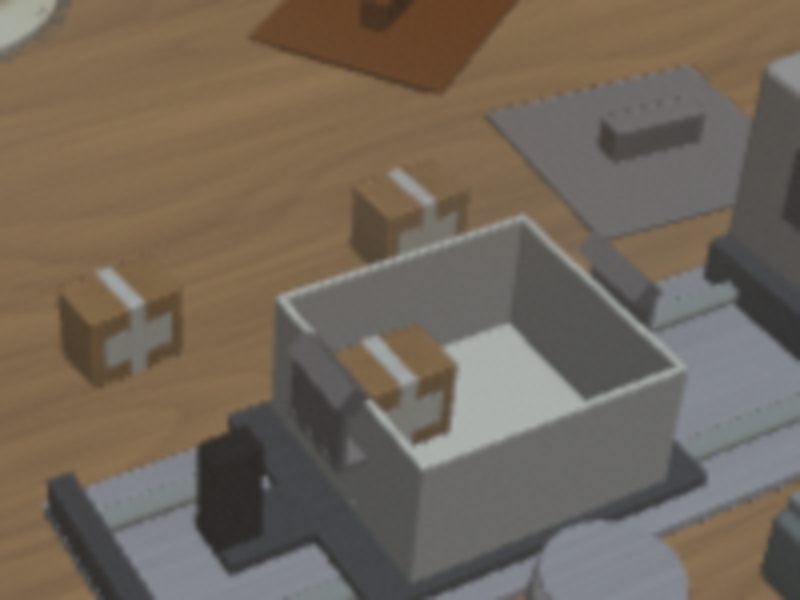

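Carton 1 is still in place, carton 2 stands flat in the tub.

Emit:
servo_tool:
  rows:
    - [1,0,-0.15,4,0,0,0]
    - [1,0,0,4,0,0,0]
    - [1,0,0,4,0,0,0]
    - [1,0,0,3.5,0,0,0]
    - [1,0,0,2.2,0,0,0]
    - [1,0,0,1.3,0,0,0]
    - [1,0,0,0,0,0,0]
    - [0.6,0,0,0,0,0,0]
    - [0.4,0,0,0,0,0,0]
    - [0.3,0,0,0,0,0,0]
    - [0.3,0,0,0,0,0,0]
    - [0.3,0,0,0,0,0,0]

```text
clock: 19.2
position: [433.2, 163.6, 38.3]
ee_rot: [0.719, -0.695, 0.0, -0.001]
contact_force: [-0.5, -0.5, 5.8]
gripper_width: 39.1
```

Emit:
servo_tool:
  rows:
    - [0.3,0,0,0,0,0,0]
    - [0.3,0,0,-2,0,0,0]
    - [0.3,0,0,-4,0,0,0]
    - [0.3,0,0,-4,0,0,2]
    - [0.3,0,0,-4,0,0,0]
    - [0.3,0,0,-3,0,0,0]
    - [0.3,0,0,0,0,0,0]
    - [0.3,0,0,0,0,0,0]

```text
clock: 20.0
position: [432.0, 163.1, 207.3]
ee_rot: [-0.707, 0.707, 0.0, 0.0]
contact_force: [-1.2, -0.9, -2.3]
gripper_width: 38.6
```

```bash
python3 - <<'E'
from h import *
st(); to(597,116,205,(-1,0))
E
```

```text
t 20.0 pos [432.  163.1 207.3] F [-1.2 -0.9 -2.3] w 38.6
x [-0.001 -1.    -0.001] y [-1.     0.001  0.   ] z [-0.     0.001 -1.   ]
turn deg [ 0.   0.1 -0. ]
shift cm old axes [  4.7  -16.5    0.22] new axes [  4.71 -16.5    0.23]
```

Emit:
servo_tool:
  rows:
    - [0.3,0.94,-3.3,0,0,0,0]
    - [0.3,0.94,-3.3,0,0,0,0]
    - [0.3,0.94,-3.3,0,0,0,0]
    - [0.3,0.94,-3.3,0,0,0,0]
    - [0.3,0.94,-3.3,0,0,0,0]
    - [0.3,0,0,0,0,0,0]
    - [0.3,0,0,3,0,0,0]
    - [0.3,0,0,3,0,0,0]
    - [0.3,0,0,3,0,0,0]
    - [0.3,0,0,2,0,0,0]
    - [0.3,0,0,1.1,0,0,0]
    - [0.3,0,0,0,0,0,0]

```text
clock: 21.2
position: [595.6, 115.6, 83.5]
ee_rot: [-0.707, 0.707, 0.001, -0.003]
contact_force: [-0.5, -0.4, -1.2]
gripper_width: 39.2
```

Emit:
servo_tool:
  rows:
    - [0.3,0,0,0.2,0,0,0]
    - [0.3,0,0,0,0,0,0]

```text
clock: 21.4
position: [598.1, 116.5, 85.2]
ee_rot: [0.707, -0.707, 0.0, -0.001]
contact_force: [0.2, -0.4, -0.9]
gripper_width: 39.0
```

Emit:
servo_tool:
  rows:
    - [0.3,0,0,0.3,0,0,0]
    - [0.3,0,0,0,0,0,0]
    - [0.54,0,0,0,0,0,0]
    - [0.54,0,0,0,0,0,0]
    - [0.54,0,0,0,0,0,0]

```text
clock: 21.9
position: [597.8, 116.2, 81.7]
ee_rot: [-0.707, 0.707, -0.0, 0.0]
contact_force: [-0.9, 0.0, -0.7]
gripper_width: 46.1
```

Emit:
servo_tool:
  rows:
    - [0.54,0,0,-2,0,0,0]
    - [0.54,0,0,-3,0,0,0]
    - [0.6,0,0,-4,0,0,0]
    - [1,0,0,-4,0,0,0]
    - [1,0,0,-2,0,0,0]
    - [1,0,0,0,0,0,0]

```text
clock: 22.5
position: [599.4, 116.7, 235.9]
ee_rot: [0.707, -0.707, 0.002, -0.004]
contact_force: [0.8, 0.6, 0.6]
gripper_width: 85.4
```

```bash
python3 - <<'E'
from h import *
snap("scene","s7"); st(); to(436.5,-41.5,200,(-1,-.05))
b=np.load("pics/scene0.npz")["im"]; a=np.load("pics/s7.npz")["im"]
print("c3",np.abs(a[248:280,280:320].astype(int)-b[248:280,280:320]).mean())
E
```

```text
t 22.55 pos [598.1 116.4 233.2] F [ 0.2  0.1 -0.9] w 85.4
x [-0.    -1.    -0.002] y [-1.     0.    -0.004] z [ 0.004  0.002 -1.   ]
turn deg [-0.2  0.1 -2.9]
shift cm old axes [15.8  16.17  3.23] new axes [14.97 16.93  3.32]
c3 3.9794270833333334
```

Emit:
servo_tool:
  rows:
    - [1,0,0,0,0,0,-2.9]
    - [1,2.5,2.82,0,0,0,0]
    - [1,2.5,2.82,0,0,0,0]
    - [1,2.5,2.82,0,0,0,0]
    - [1,2.5,2.82,0,0,0,0]
    - [1,2.5,2.82,0,0,0,0]
    - [1,2.5,2.82,0,0,0,0]
    - [1,0,0,0,0,0,0]

```text
clock: 23.35
position: [431.8, -44.4, 229.8]
ee_rot: [0.724, -0.69, -0.002, 0.002]
contact_force: [1.6, -0.4, 0.2]
gripper_width: 85.3
```

```bash
python3 - <<'E'
from h import *
snap("scene","s8"); snap("wrist","w8"); st(); to(436.5,-41.5,36,(-1,-.05))
a=cv2.resize(np.load("pics/s8.npz")["im"][180:330,270:430],(400,375),interpolation=cv2.INTER_CUBIC); w=cv2.resize(np.load("pics/w8.npz")["im"],(400,300)); c=np.zeros((375,800,3),np.uint8); c[:,:400]=a; c[:300,400:]=w
cv2.imwrite("pics/w8.png",c)
E
```

```text
t 23.45 pos [435.3 -42.8 230.6] F [ 0.4 -0.1 -0.3] w 85.3
x [ 0.049 -0.999  0.   ] y [-0.999 -0.049  0.001] z [-0.001 -0.    -1.   ]
turn deg [ 0.1 -0.  -0. ]
shift cm old axes [-0.12 -0.16 19.45] new axes [-0.12 -0.13 19.46]
```

View pics/w8.png

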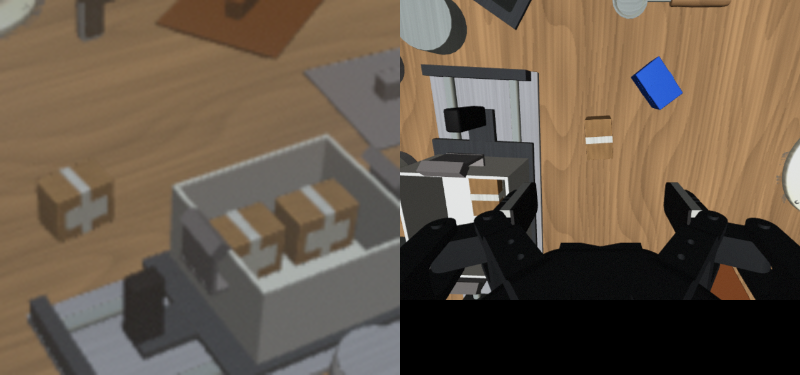

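```bash
python3 - <<'E'
from h import *
print(atz("w8",318.5,224,50), proj("w8",[436.5,-41.5,50]))
print([atz("w8",(u-400)*1.6,v*1.6,50)[:2].tolist() for u,v in [(586,120),(611,120),(612,159),(586,157)]])
E
```

```text
[436.5 -41.   50. ] [318.5 223.5]
[[457.1, -70.0], [420.5, -71.8], [415.2, -12.1], [455.3, -13.4]]
```

Carton 3 is unmoved (its stripe projects exactly where expected). Pick it.

Emit:
servo_tool:
  rows:
    - [1,-0.1,-0.1,4,0,0,0]
    - [1,0,0,4,0,0,0]
    - [1,0,0,4,0,0,0]
    - [1,0,0,3.8,0,0,0]
    - [1,0,0,2.4,0,0,0]
    - [1,0,0,1.2,0,0,0]
    - [1,0,0,0,0,0,0]
    - [0.6,0,0,0,0,0,0]
    - [0.4,0,0,0,0,0,0]
    - [0.3,0,0,0,0,0,0]
    - [0.3,0,0,0,0,0,0]
    - [0.3,0,0,0,0,0,0]

```text
clock: 24.65
position: [438.0, -40.9, 38.4]
ee_rot: [0.725, -0.689, 0.001, -0.001]
contact_force: [-0.5, 1.2, 7.4]
gripper_width: 38.7
```

Emit:
servo_tool:
  rows:
    - [0.3,0,0,0,0,0,0]
    - [0.3,0,0,-2,0,0,0]
    - [0.3,0,0,-4,0,0,0]
    - [0.3,0,0,-4,0,0,2.9]
    - [0.3,0,0,-4,0,0,0]
    - [0.3,0,0,-3,0,0,0]
    - [0.3,0,0,0,0,0,0]
    - [0.3,0,0,0,0,0,0]

```text
clock: 25.45
position: [436.6, -41.1, 207.5]
ee_rot: [-0.707, 0.707, 0.0, 0.001]
contact_force: [-0.3, -0.6, -1.1]
gripper_width: 39.0
```

```bash
python3 - <<'E'
from h import *
st(); to(651,77.5,205,(-1,0))
E
```

```text
t 25.45 pos [436.6 -41.1 207.5] F [-0.3 -0.6 -1.1] w 39.0
x [-0.001 -1.    -0.001] y [-1.     0.001 -0.001] z [ 0.001  0.001 -1.   ]
turn deg [-0.1  0.1 -0. ]
shift cm old axes [-11.88 -21.43   0.29] new axes [-11.86 -21.44   0.25]
```

Emit:
servo_tool:
  rows:
    - [0.3,-2,-3.57,0,0,0,0]
    - [0.3,-2,-3.57,0,0,0,0]
    - [0.3,-2,-3.57,0,0,0,0]
    - [0.3,-2,-3.57,0,0,0,0]
    - [0.3,-2,-3.57,0,0,0,0]
    - [0.3,-1.9,-3.57,0,0,0,0]
    - [0.3,0,0,0,0,0,0]
    - [0.3,0,0,3,0,0,0]
    - [0.3,0,0,3,0,0,0]
    - [0.3,0,0,3,0,0,0]
    - [0.3,0,0,1.8,0,0,0]
    - [0.3,0,0,0,0,0,0]

```text
clock: 26.65
position: [647.4, 76.6, 93.9]
ee_rot: [-0.707, 0.708, 0.003, -0.005]
contact_force: [-1.2, 0.1, -1.4]
gripper_width: 39.0
```

Emit:
servo_tool:
  rows:
    - [0.3,0,0,1,0,0,0]
    - [0.3,0,0,0.7,0,0,0]
    - [0.3,0,0,0,0,0,0]
    - [0.3,0,0,0,0,0,0]

```text
clock: 27.05
position: [651.6, 77.9, 82.8]
ee_rot: [-0.707, 0.707, -0.0, 0.0]
contact_force: [0.2, 0.0, -0.4]
gripper_width: 38.6
```

Emit:
servo_tool:
  rows:
    - [0.54,0,0,0,0,0,0]
    - [0.54,0,0,0,0,0,0]
    - [0.54,0,0,0,0,0,0]
    - [0.54,0,0,-2,0,0,0]
    - [0.54,0,0,-3,0,0,0]
    - [0.6,0,0,-4,0,0,0]
    - [1,0,0,-4,0,0,0]
    - [1,0,0,-4,0,0,0]
    - [1,0,0,-3,0,0,0]
    - [1,0,0,0,0,0,0]

```text
clock: 28.05
position: [653.5, 78.0, 289.1]
ee_rot: [0.707, -0.707, 0.003, -0.005]
contact_force: [-0.3, 0.3, -0.0]
gripper_width: 85.6
```

```bash
python3 - <<'E'
from h import *
snap("scene","s9"); s=st(); print(s["joints"].round(2))
p=atz("top0",104/2.381+150,289/2.381+150,43); print(p)
to(425,356,250,(1,.09)); to(425,356,250,(.09,-1))
E
```

```text
t 28.1 pos [652.2  78.1 285.7] F [ 0.3 -0.1 -1.1] w 85.5
x [-0.    -1.    -0.002] y [-1.     0.    -0.006] z [ 0.006  0.002 -1.   ]
[ 0.36  0.41  0.16  0.   -1.31 -0.37]
[427.9 357.3  43. ]
turn deg [-0.4  0.1 -5.1]
shift cm old axes [-27.79  22.74   3.49] new axes [-29.72  20.13   3.57]
turn deg [-0.2  0.4 84.9]
shift cm old axes [-27.79  22.74   3.49] new axes [20.13 29.72  3.57]
```

Emit:
servo_tool:
  rows:
    - [1,0,0,0,0,0,4.8]
    - [1,-3.24,3.12,0,0,0,0]
    - [1,-3.24,3.12,0,0,0,0]
    - [1,-3.24,3.12,0,0,0,0]
    - [1,-3.24,3.12,0,0,0,0]
    - [1,-3.24,3.12,0,0,0,0]
    - [1,-3.24,3.12,0,0,0,0]
    - [1,-3.24,3.12,0,0,0,0]
    - [1,-3.24,3.12,0,0,0,0]
    - [1,-3,0,0,0,0,0]
    - [1,0,0,0,0,0,0]
    - [1,0,0,0,0,0,0]

```text
clock: 29.3
position: [426.1, 386.9, 280.7]
ee_rot: [-0.677, 0.736, -0.0, -0.002]
contact_force: [-0.6, 0.3, 0.5]
gripper_width: 84.9
```

```bash
python3 - <<'E'
from h import *
snap("wrist","w10"); st()
a=cv2.resize(np.load("pics/s9.npz")["im"][225:330,320:450],(370,300),interpolation=cv2.INTER_CUBIC); w=np.load("pics/w10.npz")["im"]
c=np.zeros((600,800,3),np.uint8); c[:480,:640]=w; c[300:,430:]=a
cv2.imwrite("pics/w10.png",c)
E
```

```text
t 29.35 pos [426.5 386.2 281.1] F [-0.   0.8 -0.2] w 85.9
x [-0.084 -0.996  0.002] y [-0.996  0.084  0.001] z [-0.002 -0.002 -1.   ]
```

View pics/w10.png

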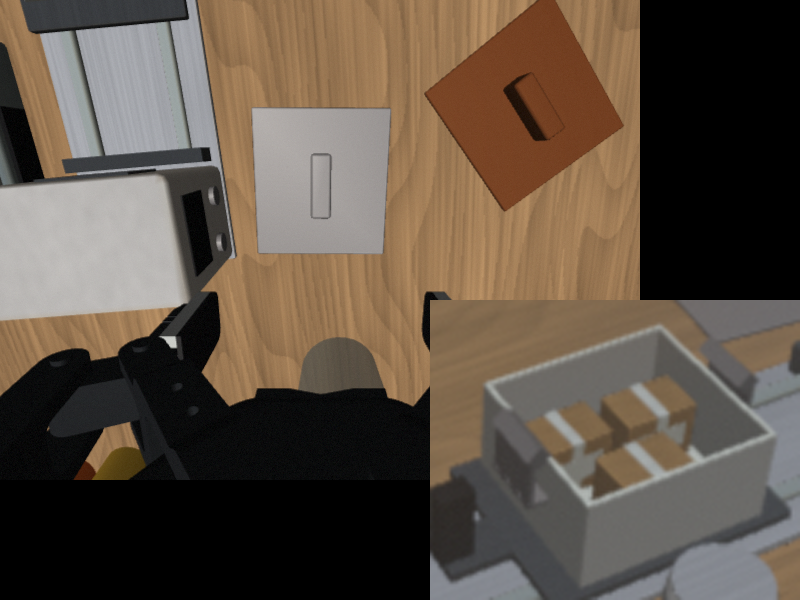

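```bash
python3 - <<'E'
from h import *
def ang(p): 
    L=(p[0]+p[1]-p[2]-p[3])/2; return p.mean(0).round(1),np.linalg.norm(L).round(1),np.degrees(np.arctan2(L[0],-L[1])).round(2)
p=np.array([atz("w10",*q,17)[:2] for q in [(252,107),(391,109),(383,254),(258,252)]]); print(p.tolist(),ang(p))
p=np.array([atz("w10",*q,43)[:2] for q in [(312,153),(330,153),(329,218),(311,217)]]); print(p.tolist(),ang(p))
print(tri(("w10",320.5,185),("top0",104.5/2.381+150,290/2.381+150)))
# end stop bar & rails direction: slide base edge
a=atz("w10",200,0,5);b=atz("w10",235,255,5); print("slide edge",a,b)
to(424,357,240)
E
```

```text
[[492.3, 270.4], [341.1, 284.8], [355.6, 450.1], [507.2, 435.0]] (array([424. , 360.1]), np.float64(165.6), np.float64(-5.09))
[[430.7, 324.0], [411.8, 325.6], [418.1, 395.0], [437.9, 392.3]] (array([424.6, 359.2]), np.float64(69.2), np.float64(-5.6))
(array([425.4, 356.9,  46.3]), array([1.3, 1.3]))
slide edge [534.5 160.5   5. ] [539.  439.9   5. ]
shift cm old axes [ 2.92 -0.    4.11] new axes [ 2.92 -0.    4.11]
```

Emit:
servo_tool:
  rows:
    - [1,2.78,0,0,0,0,0.4]
    - [1,0,0,4,0,0,0]
    - [1,0,0,4,0,0,0]
    - [1,0,0,4,0,0,0]
    - [1,0,0,4,0,0,0]
    - [1,0,0,4,0,0,0]
    - [1,0,0,2.5,0,0,0]
    - [1,0,0,1.3,0,0,0]
    - [1,0,0,0,0,0,0]
    - [1,0,0,0,0,0,0]

```text
clock: 30.35
position: [425.3, 359.4, 45.3]
ee_rot: [-0.674, 0.739, 0.0, 0.001]
contact_force: [0.7, -0.3, 0.5]
gripper_width: 85.8
```

```bash
python3 - <<'E'
from h import *
st(); to(424.5,358.5,31)
E
```

```text
t 30.35 pos [425.3 359.4  45.3] F [ 0.7 -0.3  0.5] w 85.8
x [-0.091 -0.996 -0.001] y [-0.996  0.091 -0.001] z [ 0.001  0.001 -1.   ]
shift cm old axes [0.1  0.07 1.43] new axes [0.1  0.07 1.43]
```

Emit:
servo_tool:
  rows:
    - [1,0.1,0,1,0,0,0]
    - [1,0,0,0.4,0,0,0]
    - [0.7,0,0,0,0,0,0]
    - [0.4,0,0,0,0,0,0]
    - [0.25,0,0,0,0,0,0]
    - [0.1,0,0,0,0,0,0]
    - [0.1,0,0,0,0,0,0]
    - [0.1,0,0,0,0,0,0]
    - [0.1,0,0,0,0,0,0]

```text
clock: 31.25
position: [424.7, 358.6, 30.7]
ee_rot: [-0.674, 0.738, 0.0, 0.001]
contact_force: [-1.3, 0.1, 3.5]
gripper_width: 21.0
```

```bash
python3 - <<'E'
from h import *
st()
E
```

```text
t 31.25 pos [424.7 358.6  30.7] F [-1.3  0.1  3.5] w 21.0
x [-0.091 -0.996 -0.001] y [-0.996  0.091 -0.001] z [ 0.001  0.001 -1.   ]
```

Emit:
servo_tool:
  rows:
    - [0.1,0,0,-1,0,0,0]
    - [0.1,0,0,-2.5,0,0,0]
    - [0.1,0,0,-3,0,0,0]
    - [0.1,0,0,-3,0,0,0]
    - [0.1,0,0,-3,0,0,0]
    - [0.1,0,0,-3,0,0,-2.2]
    - [0.1,0,0,-3,0,0,-2.2]
    - [0.1,0,0,-1.5,0,0,0]
    - [0.1,0,0,0,0,0,0]
    - [0.1,0,0,0,0,0,0]

```text
clock: 32.25
position: [423.8, 357.6, 229.6]
ee_rot: [-0.702, 0.712, 0.0, -0.001]
contact_force: [0.2, 0.0, -1.8]
gripper_width: 21.4
```

```bash
python3 - <<'E'
from h import *
st(); to(440,77.5,230,(-1,.014)); to(622.5,77.5,230,(-1,.014))
E
```

```text
t 32.25 pos [423.8 357.6 229.6] F [ 0.2  0.  -1.8] w 21.4
x [-0.015 -1.     0.001] y [-1.     0.015  0.001] z [-0.001 -0.001 -1.   ]
turn deg [ 0.1 -0.  -0. ]
shift cm old axes [ 2.798e+01 -2.030e+00 -2.000e-02] new axes [27.99 -2.02 -0.04]
turn deg [ 0.1 -0.  -0. ]
shift cm old axes [ 27.72 -20.28  -0.05] new axes [ 27.73 -20.26  -0.04]
```

Emit:
servo_tool:
  rows:
    - [0.1,2.8,0,0,0,0,0]
    - [0.1,2.8,0,0,0,0,0]
    - [0.1,2.8,0,0,0,0,0]
    - [0.1,2.8,0,0,0,0,0]
    - [0.1,2.8,0,0,0,0,0]
    - [0.1,2.8,0,0,0,0,0]
    - [0.1,2.8,0,0,0,0,0]
    - [0.1,2.8,0,0,0,0,0]
    - [0.1,2.8,0,0,0,0,0]
    - [0.1,2.5,0,0,0,0,0]
    - [0.1,0,0,0,0,0,0]

```text
clock: 33.35
position: [418.8, 78.6, 228.5]
ee_rot: [-0.701, 0.713, 0.001, -0.002]
contact_force: [0.1, 0.8, -1.8]
gripper_width: 20.8
```

Emit:
servo_tool:
  rows:
    - [0.1,0,-2.9,0,0,0,0]
    - [0.1,0,-2.9,0,0,0,0]
    - [0.1,0,-2.9,0,0,0,0]
    - [0.1,0,-2.9,0,0,0,0]
    - [0.1,0,-2.9,0,0,0,0]
    - [0.1,0,-2.9,0,0,0,0]
    - [0.1,0,-2.85,0,0,0,0]
    - [0.1,0,0,2,0,0,0]
    - [0.1,0,0,2,0,0,0]
    - [0.1,0,0,0,0,0,0]
    - [0.1,0,0,0,0,0,0]

```text
clock: 34.45
position: [622.7, 78.5, 189.2]
ee_rot: [-0.702, 0.712, 0.0, -0.001]
contact_force: [0.2, -0.7, -0.4]
gripper_width: 20.9
```

```bash
python3 - <<'E'
from h import *
snap("wrist","w11"); snap("scene","s11"); st()
a=cv2.resize(np.load("pics/s11.npz")["im"][170:330,300:480],(475,422),interpolation=cv2.INTER_CUBIC); w=cv2.resize(np.load("pics/w11.npz")["im"],(800,600))
c=w.copy(); c[:178,:]=w[:178]; cv2.imwrite("pics/w11.png",w)
c=np.zeros((600,800,3),np.uint8); c[:480,:640]=cv2.imread("pics/w11.png")[:480,:640] if 0 else np.load("pics/w11.npz")["im"]; c[360:,:]=0; c[360-0:600,0:270]=cv2.resize(a,(270,240)); cv2.imwrite("pics/w11.png",c)
E
```

```text
t 34.55 pos [623.5  78.7 191.1] F [ 0.   0.5 -0.1] w 20.7
x [-0.014 -1.    -0.   ] y [-1.     0.014 -0.001] z [ 0.001  0.    -1.   ]
```

View pics/w11.png

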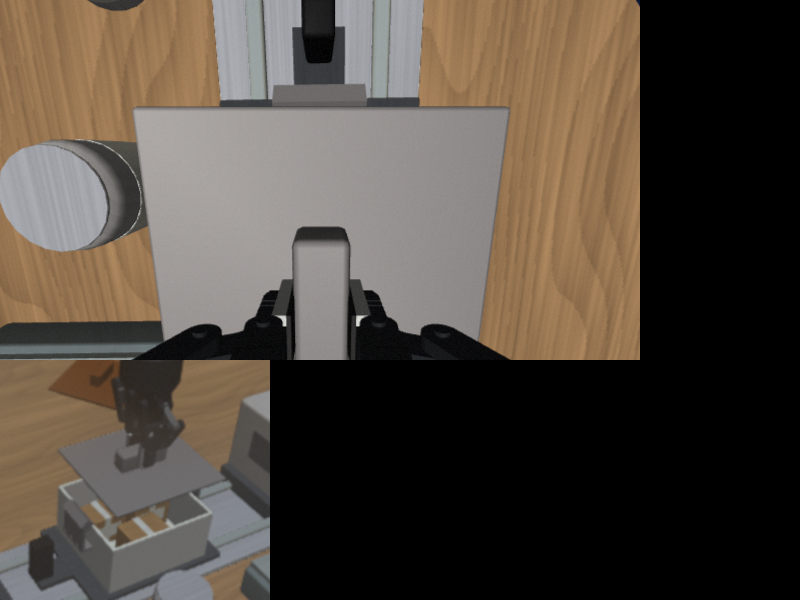

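```bash
python3 - <<'E'
from h import *
for z in (177,): print("lid",atz("w11",135,108,z),atz("w11",508,107,z))
print("clip",atz("w11",273,86,130),atz("w11",366,86,130)); print("grip",atz("w11",301,0,95),atz("w11",334,0,95))
print("carriage plate corners",atz("w11",220,104,30),atz("w11",419,104,30))
# refine tub from w5 (wrist crop shown at .625 scale): rim outer corners
print("tub w5",[atz("w5",u*1.6,v*1.6,112) for u,v in [(116,114),(240,113)]])
print("tub w3",[atz("w3",u,v,112) for u,v in [(29,162),(217,160),(66,322)]])
print("tub s6",[atz("s6",270+u/4,180+v/4,112) for u,v in [(283,297),(522,217),(685,372),(422,466)]])
print("tub t5",[atz("t5",150+u*.425,150+(v-224)*.425,112) for u,v in [(276,262),(420,262),(420,390),(277,391)]])
E
```

```text
lid [696.3  -3.6 177. ] [548.3  -2.1 177. ]
clip [647.1 -18.9 130. ] [598.9 -18.3 130. ]
grip [633.  -70.6  95. ] [613.9 -70.3  95. ]
carriage plate corners [702.7 -23.1  30. ] [543.3 -21.2  30. ]
tub w5 [array([694.7,  -1.7, 112. ]), array([549.6,  -3.1, 112. ])]
tub w3 [array([6.936e+02, 6.000e-01, 1.120e+02]), array([526.9,  -2.3, 112. ]), array([690.4, 157.6, 112. ])]
tub s6 [array([553.6,   2.2, 112. ]), array([553. , 156.4, 112. ]), array([698.6, 155.5, 112. ]), array([ 6.948e+02, -1.000e-01,  1.120e+02])]
tub t5 [array([695.3, 156.6, 112. ]), array([693.3,  -4.2, 112. ]), array([547.5,  -2.8, 112. ]), array([548.1, 154.2, 112. ])]
```

Emit:
servo_tool:
  rows:
    - [0.1,0.2,0,0,0,0,0]
    - [0.1,0,0,1.5,0,0,0]
    - [0.1,0,0,1.5,0,0,0]
    - [0.1,0,0,0.7,0,0,0]
    - [0.1,0,0,0,0,0,0]
    - [0.1,0,0,0,0,0,0]

```text
clock: 35.15
position: [623.5, 76.4, 154.2]
ee_rot: [-0.702, 0.712, -0.0, 0.001]
contact_force: [-0.3, -0.3, -1.5]
gripper_width: 20.7
```

Emit:
servo_tool:
  rows:
    - [0.1,0,0,0.4,0,0,0]
    - [0.1,0,0,0,0,0,0]

```text
clock: 35.35
position: [622.9, 76.4, 149.4]
ee_rot: [-0.702, 0.712, 0.0, 0.0]
contact_force: [-0.7, -0.2, -1.1]
gripper_width: 20.7
```

Emit:
servo_tool:
  rows:
    - [0.1,0,0,0.4,0,0,0]
    - [0.1,0,0,0,0,0,0]

```text
clock: 35.55
position: [622.6, 76.3, 144.8]
ee_rot: [-0.702, 0.712, 0.0, -0.0]
contact_force: [0.4, -0.5, -1.0]
gripper_width: 21.0
```

Emit:
servo_tool:
  rows:
    - [0.1,0,0,0.3,0,0,0]
    - [0.1,0,0,0,0,0,0]

```text
clock: 35.75
position: [623.2, 76.4, 142.3]
ee_rot: [-0.702, 0.712, -0.0, 0.0]
contact_force: [0.6, -0.3, -0.2]
gripper_width: 20.4
```

Emit:
servo_tool:
  rows:
    - [0.1,0,0,0.3,0,0,0]
    - [0.1,0,0,0,0,0,0]

```text
clock: 35.95
position: [623.6, 76.5, 139.8]
ee_rot: [-0.702, 0.712, -0.001, 0.001]
contact_force: [0.7, 0.7, 1.7]
gripper_width: 20.7
```

Emit:
servo_tool:
  rows:
    - [0.1,0,0,0.2,0,0,0]
    - [0.1,0,0,0,0,0,0]

```text
clock: 36.15
position: [622.8, 76.4, 136.9]
ee_rot: [-0.702, 0.712, 0.0, -0.0]
contact_force: [0.8, 0.5, -1.2]
gripper_width: 20.5
```

Emit:
servo_tool:
  rows:
    - [0.1,0,0,0.2,0,0,0]
    - [0.1,0,0,0,0,0,0]

```text
clock: 36.35
position: [622.4, 76.3, 134.3]
ee_rot: [-0.702, 0.712, 0.001, -0.001]
contact_force: [0.9, 1.0, -1.9]
gripper_width: 20.8
```

Emit:
servo_tool:
  rows:
    - [0.1,0,0,0.2,0,0,0]
    - [0.1,0,0,0,0,0,0]

```text
clock: 36.55
position: [622.1, 76.3, 132.0]
ee_rot: [-0.702, 0.712, 0.001, -0.001]
contact_force: [0.6, 0.8, -4.8]
gripper_width: 21.0
```

Emit:
servo_tool:
  rows:
    - [0.1,0,0,0.2,0,0,0]
    - [0.1,0,0,0,0,0,0]

```text
clock: 36.75
position: [622.5, 76.3, 130.8]
ee_rot: [-0.702, 0.712, 0.0, -0.001]
contact_force: [-0.3, 0.4, -3.0]
gripper_width: 20.8
```

Emit:
servo_tool:
  rows:
    - [0.1,0,0,0.2,0,0,0]
    - [0.1,0,0,0,0,0,0]

```text
clock: 36.95
position: [622.6, 76.3, 130.7]
ee_rot: [-0.702, 0.712, -0.0, -0.0]
contact_force: [-3.7, 0.8, 3.5]
gripper_width: 21.0
```

Emit:
servo_tool:
  rows:
    - [0.1,0,0,0.2,0,0,0]
    - [0.1,0,0,0,0,0,0]

```text
clock: 37.15
position: [622.6, 76.3, 130.7]
ee_rot: [-0.702, 0.712, -0.0, -0.0]
contact_force: [-7.1, -0.3, 12.7]
gripper_width: 20.7
```

```bash
python3 - <<'E'
from h import *
snap("wrist","w12"); snap("scene","s12"); s=st(); print(s["wrist_torque"])
a=cv2.resize(np.load("pics/s12.npz")["im"][220:330,310:450],(560,440),interpolation=cv2.INTER_CUBIC); w=np.load("pics/w12.npz")["im"][:260]
w=cv2.resize(w,(394,160))
c=np.zeros((600,560,3),np.uint8); c[:440]=a; c[440:,:394]=w; cv2.imwrite("pics/w12.png",cv2.convertScaleAbs(c,alpha=1.3))
E
```

```text
t 37.25 pos [622.6  76.3 130.7] F [-5.9  0.7 11.7] w 20.8
x [-0.013 -1.     0.001] y [-1.     0.013 -0.001] z [ 0.001 -0.001 -1.   ]
[ 0.33868248  2.16517585 -0.03362589]
```

View pics/w12.png

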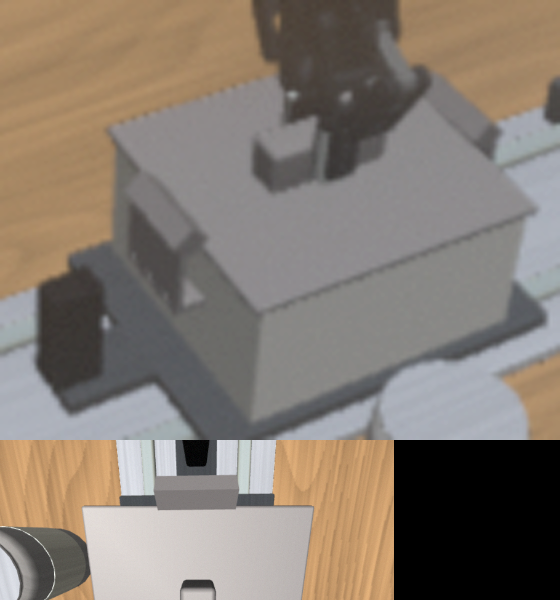

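Emit:
servo_tool:
  rows:
    - [0.1,0,0,0.2,0,0,0]
    - [0.1,0,0,0,0,0,0]
    - [0.1,0,0,-0.5,0,0,0]
    - [0.1,0,0,0,0,0,0]

```text
clock: 37.65
position: [623.2, 76.5, 130.9]
ee_rot: [-0.702, 0.712, -0.0, 0.001]
contact_force: [-0.5, 0.3, -3.3]
gripper_width: 21.0
```

Emit:
servo_tool:
  rows:
    - [0.5,0,0,0,0,0,0]
    - [0.8,0,0,0,0,0,0]
    - [1,0,0,0,0,0,0]
    - [1,0,0,-1,0,0,0]
    - [1,0,0,-4,0,0,0]
    - [1,0,0,-4,0,0,0]
    - [0,0,0,0,0,0,0]
    - [0,0,0,0,0,0,0]
    - [0,0,0,0,0,0,0]
    - [0,0,0,0,0,0,0]
    - [0,0,0,0,0,0,0]

```text
clock: 38.75
position: [622.6, 76.2, 219.1]
ee_rot: [-0.702, 0.712, 0.0, -0.001]
contact_force: [-0.3, -0.8, -0.3]
gripper_width: 12.4
```

```bash
python3 - <<'E'
from h import *
st(); to(623,137,150)
E
```

```text
t 38.75 pos [622.6  76.2 219.1] F [-0.3 -0.8 -0.3] w 12.4
x [-0.014 -1.     0.001] y [-1.     0.014  0.002] z [-0.002 -0.001 -1.   ]
shift cm old axes [-6.08  0.03  6.9 ] new axes [-6.08  0.03  6.9 ]
```

Emit:
servo_tool:
  rows:
    - [0,-3.2,0,0,0,0,0]
    - [0,-3.2,0,0,0,0,0]
    - [0,0,0,3,0,0,0]
    - [0,0,0,3,0,0,0]
    - [0,0,0,1.9,0,0,0]
    - [0,0,0,0.6,0,0,0]
    - [0,0,0,0,0,0,0]
    - [0,0,0,0,0,0,0]

```text
clock: 39.55
position: [624.7, 140.5, 136.3]
ee_rot: [-0.702, 0.712, -0.001, 0.001]
contact_force: [-0.2, 0.3, 0.3]
gripper_width: 0.2
```

Emit:
servo_tool:
  rows:
    - [0,0,0,0.3,0,0,0]
    - [0,0,0,0.2,0,0,0]
    - [0,0,0,0,0,0,0]
    - [0,0,0,0,0,0,0]

```text
clock: 39.95
position: [623.9, 140.4, 130.6]
ee_rot: [-0.702, 0.712, -0.0, 0.0]
contact_force: [0.3, 1.3, -0.1]
gripper_width: -0.2
```

Emit:
servo_tool:
  rows:
    - [0,0,0,0.2,0,0,0]
    - [0,0,0,0.1,0,0,0]
    - [0,0,0,0,0,0,0]

```text
clock: 40.25
position: [624.0, 140.5, 128.1]
ee_rot: [-0.702, 0.712, -0.0, 0.0]
contact_force: [-1.6, 0.2, 3.8]
gripper_width: -0.2
```

Emit:
servo_tool:
  rows:
    - [0,0,0,0.2,0,0,0]
    - [0,0,0,0.1,0,0,0]
    - [0,0,0,0,0,0,0]

```text
clock: 40.55
position: [624.1, 140.5, 128.0]
ee_rot: [-0.703, 0.712, -0.001, 0.001]
contact_force: [-6.1, 0.5, 15.4]
gripper_width: -0.0
```

Emit:
servo_tool:
  rows:
    - [0,0,0,-3,0,0,0]
    - [0,0,0,-3,0,0,0]
    - [0,4.2,0,0,0,0,0]
    - [0,4.2,0,0,0,0,0]
    - [0,4.2,0,0,0,0,0]
    - [0,0,0,3,0,0,0]
    - [0,0,0,2.3,0,0,0]
    - [0,0,0,0,0,0,0]
    - [0,0,0,0,0,0,0]

```text
clock: 41.45
position: [621.9, 14.3, 130.8]
ee_rot: [-0.702, 0.712, 0.0, -0.0]
contact_force: [-0.5, 0.4, 0.5]
gripper_width: 0.0
```

Emit:
servo_tool:
  rows:
    - [0,0,0,0.3,0,0,0]
    - [0,0,0,0.2,0,0,0]
    - [0,0,0,0,0,0,0]
    - [0,0,0,0,0,0,0]

```text
clock: 41.85
position: [622.4, 14.6, 128.1]
ee_rot: [-0.702, 0.712, -0.001, 0.001]
contact_force: [-2.5, 0.1, 6.1]
gripper_width: 0.2
```

Emit:
servo_tool:
  rows:
    - [0,0,0,0.3,0,0,0]
    - [0,0,0,0,0,0,0]
    - [0,0,0,0,0,0,0]

```text
clock: 42.15
position: [622.5, 14.5, 128.0]
ee_rot: [-0.703, 0.711, -0.001, 0.001]
contact_force: [-6.6, 0.4, 18.3]
gripper_width: -0.4
```

Emit:
servo_tool:
  rows:
    - [0,0,0,-3,0,0,0]
    - [0,0,0,-3,0,0,0]
    - [0,4.2,-0.1,0,0,0,0]
    - [0,4.2,-0.1,0,0,0,0]
    - [0,4.2,-0.1,0,0,0,0]
    - [0,0,0,4,0,0,0]
    - [0,0,0,4,0,0,0]
    - [0,0,0,2.7,0,0,0]
    - [0,0,0,0,0,0,0]
    - [0,0,0,0,0,0,0]

```text
clock: 43.15
position: [623.8, -111.6, 76.8]
ee_rot: [-0.702, 0.712, -0.0, -0.0]
contact_force: [0.1, -1.1, 1.5]
gripper_width: -0.1
```

Emit:
servo_tool:
  rows:
    - [0,-0.8,0,0,0,0,0]
    - [0,-0.8,0,0,0,0,0]
    - [0,-0.8,0,0,0,0,0]
    - [0,-0.8,0,0,0,0,0]
    - [0,-0.8,0,0,0,0,0]
    - [0,0,0,0,0,0,0]

```text
clock: 43.75
position: [623.9, -70.1, 76.4]
ee_rot: [-0.702, 0.712, 0.0, 0.0]
contact_force: [-0.1, 0.6, -0.0]
gripper_width: 0.1
```

Emit:
servo_tool:
  rows:
    - [0,-0.8,0,0,0,0,0]
    - [0,-0.8,0,0,0,0,0]
    - [0,-0.8,0,0,0,0,0]

```text
clock: 44.05
position: [623.6, -47.4, 76.1]
ee_rot: [-0.702, 0.712, 0.0, -0.001]
contact_force: [-1.4, -4.1, 1.6]
gripper_width: 0.1
```

```bash
python3 - <<'E'
from h import *
snap("scene","s13"); s=st()
a=cv2.cvtColor(np.load("pics/s12.npz")["im"],cv2.COLOR_BGR2GRAY); b=cv2.cvtColor(np.load("pics/s13.npz")["im"],cv2.COLOR_BGR2GRAY)
# track tub's near corner region between s12 and s13
for f in ([0,78,36],):
    t=a[275:325,345:385]; r=cv2.matchTemplate(b[240:360,330:470],t,cv2.TM_CCOEFF_NORMED); _,m,_,l=cv2.minMaxLoc(r); print(m,(l[0]+330-345,l[1]+240-275))
p0=proj("s13",[694,-2,60]); print([ (proj("s13",[694,-2+d,60])-p0).tolist() for d in (20,40,50,60)])
E
```

```text
t 44.1 pos [624.  -46.   76.1] F [0.3 0.6 0.6] w -0.1
x [-0.014 -1.    -0.   ] y [-1.     0.014  0.   ] z [-0.  0. -1.]
0.9830397367477417 (19, -7)
[[8.5, -3.400000000000034], [16.899999999999977, -6.699999999999989], [21.0, -8.300000000000011], [25.100000000000023, -10.0]]
```

Emit:
servo_tool:
  rows:
    - [0,-0.8,0,0,0,0,0]
    - [0,-0.8,0,0,0,0,0]
    - [0,-0.8,0,0,0,0,0]
    - [0,-0.8,0,0,0,0,0]
    - [0,-0.8,0,0,0,0,0]
    - [0,-0.8,0,0,0,0,0]

```text
clock: 44.7
position: [624.2, 1.0, 76.0]
ee_rot: [-0.702, 0.712, 0.001, -0.001]
contact_force: [-2.6, -3.7, 0.8]
gripper_width: -0.2
```

Emit:
servo_tool:
  rows:
    - [0,-0.4,0,0,0,0,0]
    - [0,-0.4,0,0,0,0,0]
    - [0,0,0,0,0,0,0]

```text
clock: 45.0
position: [625.9, 9.4, 76.5]
ee_rot: [-0.702, 0.712, -0.0, 0.001]
contact_force: [0.1, 0.2, 0.2]
gripper_width: -0.2
```

Emit:
servo_tool:
  rows:
    - [0,-0.4,0,0,0,0,0]
    - [0,-0.4,0,0,0,0,0]
    - [0,0,0,0,0,0,0]

```text
clock: 45.3
position: [625.7, 17.1, 76.5]
ee_rot: [-0.702, 0.712, -0.0, 0.001]
contact_force: [0.2, 0.3, 0.1]
gripper_width: -0.2
```

Emit:
servo_tool:
  rows:
    - [0,-0.4,0,0,0,0,0]
    - [0,-0.4,0,0,0,0,0]
    - [0,0,0,0,0,0,0]

```text
clock: 45.6
position: [625.4, 25.1, 76.4]
ee_rot: [-0.702, 0.712, 0.0, 0.0]
contact_force: [-0.3, -0.9, 0.5]
gripper_width: 0.2
```

Emit:
servo_tool:
  rows:
    - [0,-0.4,0,0,0,0,0]
    - [0,-0.3,0,0,0,0,0]
    - [0,0,0,0,0,0,0]

```text
clock: 45.9
position: [625.3, 31.5, 76.4]
ee_rot: [-0.702, 0.712, -0.0, -0.0]
contact_force: [-0.5, -2.1, 0.5]
gripper_width: 0.1
```

Emit:
servo_tool:
  rows:
    - [0,-0.4,0,0,0,0,0]
    - [0,-0.3,0,0,0,0,0]
    - [0,0,0,0,0,0,0]

```text
clock: 46.2
position: [625.2, 31.8, 76.5]
ee_rot: [-0.702, 0.712, -0.002, -0.004]
contact_force: [4.9, -24.7, 0.3]
gripper_width: 0.0
```

Emit:
servo_tool:
  rows:
    - [0,-0.4,0,0,0,0,0]
    - [0,-0.2,0,0,0,0,0]
    - [0,0,0,0,0,0,0]

```text
clock: 46.5
position: [625.1, 32.0, 76.6]
ee_rot: [-0.701, 0.713, -0.003, -0.007]
contact_force: [8.0, -43.9, -0.6]
gripper_width: 0.1
```

Emit:
servo_tool:
  rows:
    - [0,-0.4,0,0,0,0,0]
    - [0,0,0,0,0,0,0]

```text
clock: 46.7
position: [625.0, 32.2, 76.6]
ee_rot: [-0.701, 0.713, -0.004, -0.01]
contact_force: [10.4, -56.5, -1.7]
gripper_width: 0.3
```

Emit:
servo_tool:
  rows:
    - [0,1,0,0,0,0,0]
    - [0,1.5,0,0,0,0,0]
    - [0,2,0,0,0,0,0]
    - [0,0,0,-4,0,0,0]
    - [0,0,0,-4,0,0,0]
    - [0,0,0,-4,0,0,0]
    - [0,4,4,-2,0,0,0]
    - [0,4,4,0,0,0,0]
    - [0,4,4,0,0,0,0]
    - [0,0,4,0,0,0,0]
    - [0,0,0,0,0,0,0]

```text
clock: 47.8
position: [474.4, -98.6, 212.8]
ee_rot: [-0.702, 0.713, 0.002, -0.0]
contact_force: [0.8, -0.7, -0.1]
gripper_width: -0.1
```

```bash
python3 - <<'E'
from h import *
snap("scene","s14"); snap("top","t14"); st()
a=cv2.resize(np.load("pics/s14.npz")["im"][150:390,150:490],(800,565),interpolation=cv2.INTER_CUBIC)
cv2.imwrite("pics/s14.png",cv2.convertScaleAbs(a,alpha=1.3))
E
```

```text
t 47.9 pos [479.3 -98.  213.7] F [ 0.3 -0.3 -0.1] w 0.2
x [-0.013 -1.    -0.001] y [-1.     0.013 -0.002] z [ 0.002  0.001 -1.   ]
```

View pics/s14.png

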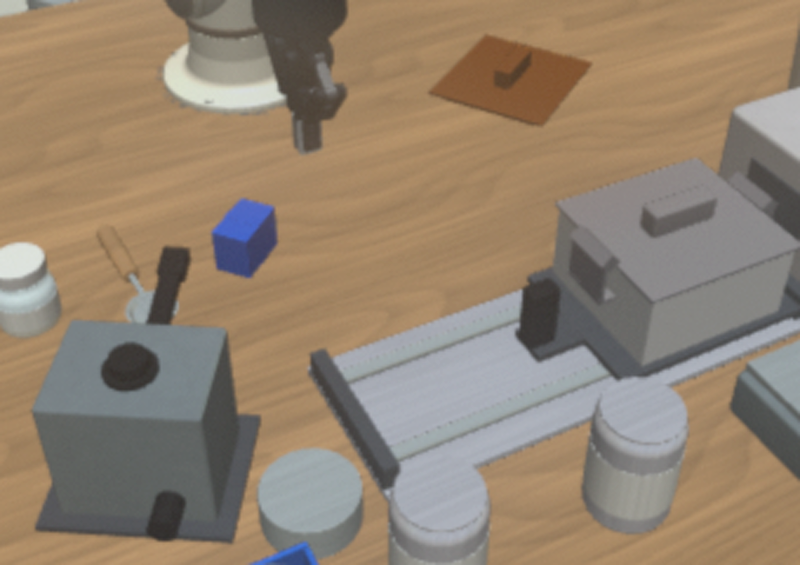

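```bash
python3 - <<'E'
from h import *
a=cv2.resize(np.load("pics/t14.npz")["im"][150:250,150:320],(800,470),interpolation=cv2.INTER_CUBIC)
cv2.imwrite("pics/t14.png",cv2.convertScaleAbs(a,alpha=1.6))
E
```

```text
(no output)
```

View pics/t14.png

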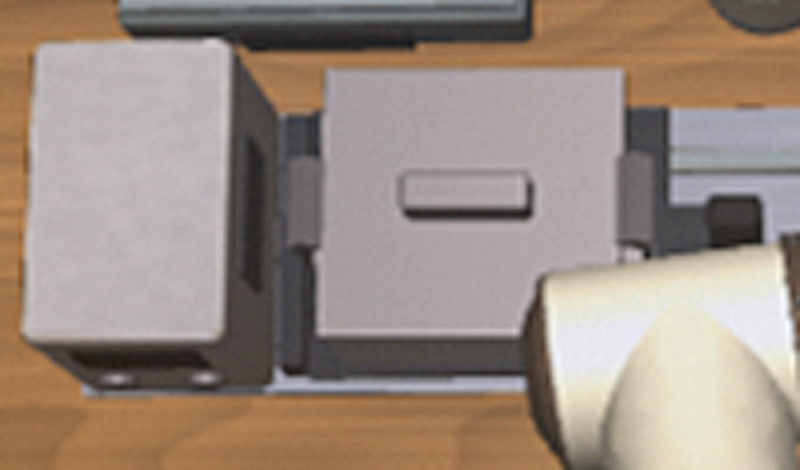

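Both clips lie over the lid's edges and the carriage is up against the end bar, so I'm handing in.

```bash
python3 -c "
from bench import *
print(job_done())"
```

```text
the job is handed in; nothing more can be done
None
```

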